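# Clear, load and set the bearing heater

### The arm

A 6-joint arm with a two-finger parallel gripper is mounted at the origin on the work surface. World frame = base frame: x ahead of the robot, y to its left, z up, the work surface at z = 0. Lengths are in m, angles in degrees, forces in N, time in s.
With the tool pointing down it reaches from about 0.4 to 0.825 m from the base axis. Payload 7 kg.
Tool frame: the origin (TCP) lies midway between the tips of the shut fingers; the grasp point (between the pads) lies 19 mm behind it; z points along the fingers, y is the line along which they close (so a half turn about z gives the same grasp; the last joint's range is limited). The gripper opens to 88 mm and grips with 3 to 60 N. Pads are 19 mm wide; open, the fingers measure 130 mm over their backs; the gripper's body (78 mm by 193 mm) begins 47 mm behind the grasp point.
Start: joints at [16.507, 20.546, 0.682, 0, -70.136, -16.507], TCP at [0.675, -0, 0.227] pointing down, gripper open.
Joint ranges: [-176.03, 176.03], [-82.01, 121.73], [-58.28, 71.71], [-173.87, 95.51], [-174.79, -0.11], [-173.66, 173.66]. Speed limits (degrees/s): [136.94, 136.94, 172.46, 180, 180, 180].

### API

Orientations are given as [roll, pitch, yaw] about the fixed x, y, z axes, in that order (R = Rz(yaw) Ry(pitch) Rx(roll)).
In Python, from plant import r gives the robot as it stands.
- The arm moves only by the tool carry_out, never from a script. Its argument "deltas" is a list of rows, each a list of 3 entries, a list of its own where there are three numbers: the opening, from 0 (shut) to 1 (fully open), then the shift along the tool's x, y, z in mm, then the turn, a rotation vector about the tool's x, y, z in rad. In form: [[gripper, [tx, ty, tz], [rx, ry, rz]], ...]. A call has 1 to 12 rows; each row is the pose to reach, as a shift and turn from the pose commanded when the call began, along the tool's axes at that moment; what a row does not reach only later rows make up. A row lasts 1/10 s, in which the tool goes at most 50 mm and 8.59 degrees, less where a joint would pass 70% of its speed; a pose out of reach is approached as far as the arm can. A call with a gripper value outside its range is refused whole. The fingers move at their own pace and stop on an object; "squeeze" is the grip in N (left out, the last holds). Time passes only in rows, so rows that repeat a pose let the fingers close. It gives the time, the measured TCP pose, the force, the opening and the grip force at its end, in the units of the state.
- r.get_state(): the state, without advancing time (a new reading comes with each control period).
- r.capture(name): name is "scene" or "side" or "wrist"; returns (picture, depth): 480x640x3 uint8, red, green, blue; 480x640 float32, m along the optical axis (not along the pixel's ray), 0 where there is no reading.
- r.get_calibration(name): a dict with "fov_y" (degrees; the focal length in pixels is half the picture's height over the tangent of half this angle, whatever the lens; pixels are square), "cx", "cy" (the principal point, pixels), "view" (4x4, takes a point from world to camera coordinates). Camera axes: x right, y down, z forward; pixel columns grow to the right and rows downward; lengths in m; the calibration is good to about 2 mm. A picture is of the moment at which its call begins: read the wrist's pose just before it. get_calibration takes no time and is no camera call; for the wrist camera it gives the pose at the moment of the call.
- r.close_job(): hands the job in; it is judged then, once.
The state is a dict: "time_s": time; "joints": joint angles; "qd": joint speeds; "joint_torque": joint torques, N m; "tcp_pos": TCP position; "eef_rot": TCP orientation; "contact_force": force on the tool from outside, world axes, zero at the start; "moment": the same for the moment, N m; "gripper_width": finger opening in m; "gripper_force": force on a finger pad.
Only numpy, scipy, OpenCV 4.12 (cv2) and the standard library are available. Lean on these libraries where they do the work, as an engineer would, in place of code of your own. Each camera call takes 0.05 s, during which the arm holds its last target. There are 200 camera calls.

### The job

Get the bearing heater ready for the next batch. It was left on, so first turn its thermostat dial fully back anticlockwise to its off stop; then, with the scraper block, wipe every loose chip off its plate over the open front edge into the crumb tray (the chips are sharp, so do not touch them with the gripper), and stand the scraper back upright on its rubber mat. Once the plate is clear, lay all the bearings flat and side by side on the plate, wholly on it, and only then turn the thermostat dial until its pointer stands at the brass set-point clip. Leave everything else on the bench where it is.

Things in the scene. Friction and masses are not known exactly. Their poses are not given: they have to be found in the camera images.
- heater: bench bearing heater, fixed (place and yaw vary): grey housing, flat dark steel plate (200 mm along x, 260 mm along y), top 50 mm above the bench. Origin: on the bench under the plate's centre; +x away from the robot, +y left, z up. Its dial deck, level with the plate, lies at y 140 to 248 mm
- plate (a point): centre of the plate's top face, axes as the heater's. 8 mm thick lips stand 12 mm above the plate along its left (y = +130 mm), right (y = -130 mm) and rear (x = +100 mm) edges; the front edge (x = -100 mm) is open and flush, and chips pushed over it fall into the crumb tray
- tray (a point): centre of the inner floor of the open aluminium crumb tray fixed along the front edge of the plate, axes as the heater's. The tray is 100 mm along x and 268 mm along y inside; floor 4 mm above the bench, walls up to 36 mm above the bench, 14 mm below the plate
- scraper: loose scraper block, about 300 g, which works either way round: aluminium foot 36 mm (x) by 130 mm (y) by 22 mm high, under a black upright grip 22 mm (x) by 60 mm (y) that reaches from 22 to 68 mm above the underside. Origin: centre of its underside; z up. It starts standing on the mat
- mat: thin black rubber mat, fixed, 90 mm (x) by 160 mm (y), 4 mm thick: the scraper's place. Origin: centre of its underside on the bench
- dial (a joint): angle of the heater's thermostat dial, rad, 0 to 4.8 (stops at both ends), growing clockwise seen from above; it stays where it is left (friction about 0.06 N m). 0 is off; it starts at 1.2 to 2.6. It can be turned either way. At 0 the pointer points along the heater's -x; at angle q along that direction turned clockwise by q
- dial_grip (a point): on the dial's upright axis, 31 mm above the deck, where to pinch the dial's black bar grip: 50 mm long along the pointer's direction, 14 mm thick, its top 39 mm above the deck; below it a skirt of 28 mm radius, up to 7 mm above the deck
- dial_pointer (a point): tip of the dial's white pointer, 36 mm from the dial's axis, turning with the dial
- dial_mark (a point): the brass set-point clip on the rim of the dial's scale, 36 mm from the dial's axis; flat (it does not get in the way); its place round the scale (dial 1.5 to 4.4) differs from run to run. The dial is set when the pointer tip stands at the clip
- chip1: loose sharp aluminium chip, a flat piece 30 x 20 x 8 mm, 12 g, starting flat on the plate. Origin: centre of its underside. May be absent
- chip2: loose sharp aluminium chip, a flat piece 26 x 18 x 8 mm, 12 g, starting flat on the plate. Origin: centre of its underside. May be absent
- chip3: loose sharp aluminium chip, a flat piece 32 x 17 x 8 mm, 12 g, starting flat on the plate. Origin: centre of its underside. May be absent
- chip4: loose sharp aluminium chip, a flat piece 25 x 20 x 8 mm, 12 g, starting flat on the plate. Origin: centre of its underside. May be absent
- chip5: loose sharp aluminium chip, a flat piece 29 x 18 x 8 mm, 12 g, starting flat on the plate. Origin: centre of its underside. May be absent
- bearing1: steel ball bearing with dark shields, lying flat on the bench: outer diameter 62 mm, bore 25 mm, 17 mm thick, about 230 g. Origin: its very centre (8.5 mm above what it lies on); either face may be up. May be absent
- bearing2: steel ball bearing with dark shields, lying flat on the bench: outer diameter 62 mm, bore 25 mm, 17 mm thick, about 230 g. Origin: its very centre (8.5 mm above what it lies on); either face may be up. May be absent
- bearing3: steel ball bearing with dark shields, lying flat on the bench: outer diameter 62 mm, bore 25 mm, 17 mm thick, about 230 g. Origin: its very centre (8.5 mm above what it lies on); either face may be up. May be absent
- bearing4: steel ball bearing with dark shields, lying flat on the bench: outer diameter 62 mm, bore 25 mm, 17 mm thick, about 230 g. Origin: its very centre (8.5 mm above what it lies on); either face may be up. May be absent
- plug_cap: bystander: upright black rubber spark plug cap, 34 mm across, 44 mm high; origin at the centre of its underside
- meter: bystander: grey multimeter lying on its back, 180 (x) x 90 (y) x 50 mm; origin at the centre of its underside
- coil: bystander: black ignition coil on a foot, 120 (x) x 50 (y) x 69 mm; origin at the centre of its underside
- screwdriver: bystander: screwdriver 220 mm long, lying along its x; origin under its middle
- wrench: bystander: spanner 180 mm long, lying along its x; origin under its middle
- tin: bystander: closed grease tin, 70 mm across, 70 mm high; origin at the centre of its underside
There are look-alikes about, which are no part of the job. Of the things like the mat, leave any that is brown or green; of the rest the larger one is meant.

How it is judged:
By the outcome, as a careful person would: the job done as asked, in the order asked, and still so for the second after the job is handed in, with the robot touching nothing.
Of chip1, chip2, chip3, chip4, chip5 only 3 to 5 are there at a start; the rules pass over those that are not, and their reading is None.
Of bearing1, bearing2, bearing3, bearing4 only 3 to 4 are there at a start; the rules pass over those that are not, and their reading is None.
At some moment in a run one of bearing1, bearing2, bearing3, bearing4, scraper may be knocked a few centimetres aside while the robot is not near it.
Once in a run the grip may slacken for a moment while it holds something.
It also fails if it takes over 210 s, if anything falls off the work surface, if the arm or the gripper's body presses on something with over 40 N, if the wrist force passes 120 N, or if a joint passes its speed limit or range.

## Working session

There is one attempt and no reset: what is moved stays moved. The work goes in short steps, Python scripts to look and compute and a tool call to move; the robot and the scene stay as the last step left them, time stands still between calls to the robot, and variables do not carry over. Pictures are saved under pics/ and viewed, at most 14 in all, crops included, and the job is handed in when it is done.

Besides the shell and the picture viewer there is one more tool, called as name(argument=value, ...), one argument or row to a line, values as JSON. carry_out: Moves the arm, as the interface text tells. Its arguments: {"type":"object","properties":{"deltas":{"type":"array"},"squeeze":{"type":"number"}},"required":["deltas"]}

```bash
ls; mkdir -p pics; cat > h.py <<'E'
import numpy as np, cv2
from plant import r
from scipy.spatial.transform import Rotation as R
def cap(n):
    c=r.get_calibration(n); p,d=r.capture(n); return p,d,c
def pts(d,c):
    f=240/np.tan(np.radians(c['fov_y'])/2); v,u=np.mgrid[0:480,0:640]
    P=np.stack([(u-c['cx'])/f*d,(v-c['cy'])/f*d,d,np.ones_like(d)],-1)
    W=P@np.linalg.inv(np.array(c['view'])).T
    W[d==0]=np.nan
    return W[...,:3]
def save(n,p,k=1):
    if k!=1: p=cv2.resize(p,None,fx=k,fy=k,interpolation=cv2.INTER_CUBIC)
    cv2.imwrite('pics/'+n,p[...,::-1])
E
python3 - <<'E'
from h import *
for n in ('scene','side','wrist'):
    p,d,c=cap(n); save(n+'0.png',p); np.savez(n+'0.npz',p=p,W=pts(d,c)); print(n,c['fov_y'],np.round(np.linalg.inv(c['view']),3).tolist())
print(r.get_state())
E
```

```text
pics
scene 46.17659625694154 [[-0.8, 0.357, -0.481, 1.228], [0.6, 0.471, -0.647, 0.85], [-0.004, -0.806, -0.591, 0.952], [0.0, 0.0, 0.0, 1.0]]
side 46.21487741012959 [[0.973, -0.143, 0.181, 0.24], [-0.23, -0.661, 0.714, -1.244], [0.018, -0.736, -0.676, 1.181], [0.0, 0.0, 0.0, 1.0]]
wrist 59.84378991853242 [[-1.0, 0.0, -0.002, 0.675], [-0.0, 0.956, 0.295, -0.08], [0.002, 0.295, -0.956, 0.384], [0.0, 0.0, 0.0, 1.0]]
{'time_s': 0.15, 'joints': array([ 1.65079137e+01,  2.05832111e+01,  6.46930734e-01, -1.49096323e-02,
       -7.01385214e+01, -1.65094441e+01]), 'qd': array([-0.00344064, -0.17588817,  0.02638407,  0.10182999, -0.04018409,
       -0.0522258 ]), 'joint_torque': array([ 1.39394037e-04, -5.83274567e+01,  2.93289685e+01,  7.00122759e+00,
        8.75052094e-03, -9.76538854e-05]), 'tcp_pos': array([ 6.74621991e-01, -1.57834553e-05,  2.25831874e-01]), 'eef_rot': array([ 1.79924298e+02, -7.81855771e-03, -9.00065998e+01]), 'contact_force': array([ 0.19791261, -0.56273086, -0.06719502]), 'moment': array([-0.00017389,  0.01631164, -0.01260109]), 'gripper_force': 0.0, 'gripper_width': 0.08802290841897939}
```

View pics/scene0.png

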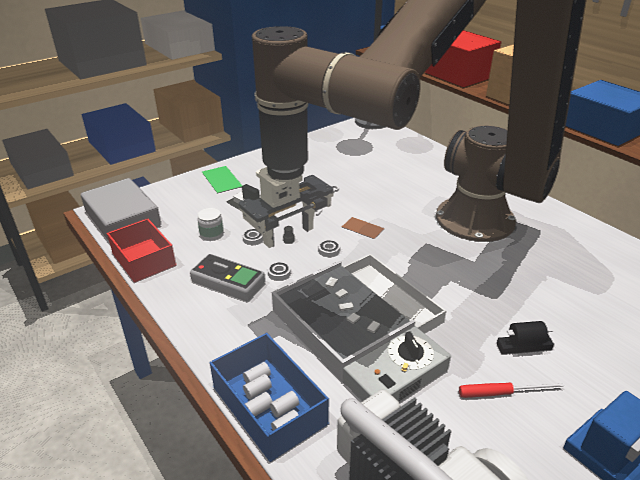

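View pics/side0.png

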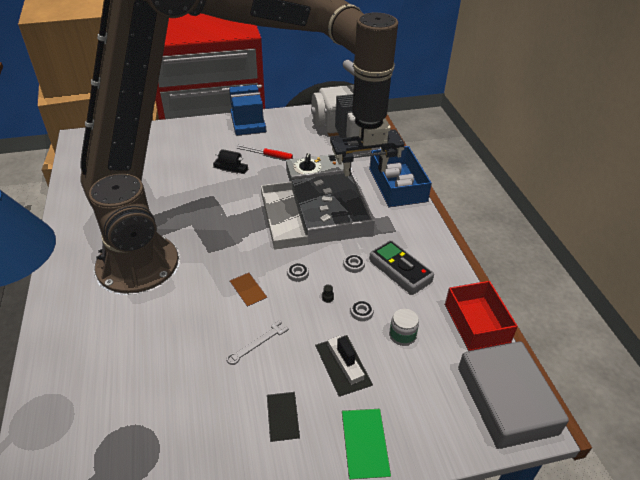

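The side view shows the scraper on a black mat at (343,365), a second dark mat at (283,416), and green and brown ones. Three bearings are at (297,271), (354,263) and (362,310). The heater is at (320,205). I'll rectify the views to measure.

```bash
cat >> h.py <<'E'
def ortho(p,c,z,x0,x1,y0,y1,s):
    # top-down picture at height z: rows: x from x1 (top) to x0, cols: y from y1 (left) to y0; s px per m
    xs=np.arange(x1,x0,-1/s); ys=np.arange(y1,y0,-1/s)
    X,Y=np.meshgrid(xs,ys,indexing='ij'); V=np.array(c['view']); f=240/np.tan(np.radians(c['fov_y'])/2)
    C=np.stack([X,Y,0*X+z,0*X+1],-1)@V.T
    u=(C[...,0]/C[...,2]*f+c['cx']).astype(np.float32); v=(C[...,1]/C[...,2]*f+c['cy']).astype(np.float32)
    o=cv2.remap(p,u,v,cv2.INTER_LINEAR)
    for k in np.arange(np.ceil(x0*10)/10,x1,.1): cv2.putText(o,'x%.1f'%k,(0,int((x1-k)*s)),0,.4,(255,0,255),1); cv2.line(o,(0,int((x1-k)*s)),(8,int((x1-k)*s)),(255,0,0))
    for k in np.arange(np.ceil(y0*10)/10,y1,.1): cv2.putText(o,'y%.1f'%k,(int((y1-k)*s),10),0,.4,(255,0,255),1); cv2.line(o,(int((y1-k)*s),0),(int((y1-k)*s),8),(255,0,0))
    return o
E
python3 - <<'E'
from h import *
c=r.get_calibration('side'); p=np.load('side0.npz')['p']
save('orthoA.png',ortho(p,c,0.0,.35,.95,-.6,.2,1000))
W=np.load('side0.npz')['W']
for u,v in [(297,278),(354,270),(362,317),(347,345),(283,416),(405,318),(328,290)]: print((u,v),np.round(W[v,u],3))
E
```

```text
(297, 278) [ 0.443 -0.171  0.011]
(354, 270) [ 0.61  -0.174  0.009]
(362, 317) [ 0.582 -0.351  0.017]
(347, 345) [ 0.507 -0.466  0.069]
(283, 416) [ 0.328 -0.58   0.005]
(405, 318) [ 0.673 -0.415  0.065]
(328, 290) [ 0.51  -0.262  0.043]
```

View pics/orthoA.png

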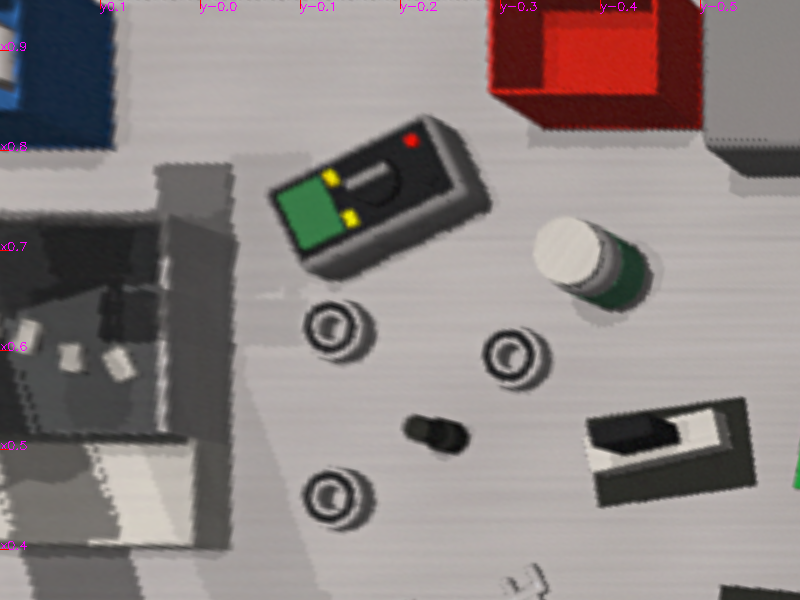

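carry_out(
  deltas=[
    [1,[-200,55,-174],[0,0,0]],
    [1,[-200,55,-174],[0,0,0]],
    [1,[-200,55,-174],[0,0,0]],
    [1,[-200,55,-174],[0,0,0]],
    [1,[-200,55,-174],[0,0,0]],
    [1,[-200,55,-174],[0,0,0]],
    [1,[-200,55,-174],[0,0,0]],
    [1,[-200,55,-174],[0,0,0]],
    [1,[-200,55,-174],[0,0,0]],
    [1,[-200,55,-174],[0,0,0]],
  ],
)

```text
time_s: 1.15
tcp_pos: [0.62, 0.1988, 0.3992]
eef_rot: [179.9, -0.1, -90.1]
contact_force: [-0.4, -0.1, 0.3]
gripper_width: 0.0879
gripper_force: 0.0
```

```bash
python3 - <<'E'
from h import *
p,d,c=cap('wrist'); np.savez('wrist1.npz',p=p,W=pts(d,c)); print(r.get_state()['tcp_pos'])
o=ortho(p,c,0.05,.4,.8,-.02,.5,1500); save('orthoB.png',o)
E
```

```text
[0.62008896 0.19886698 0.39946929]
```

View pics/orthoB.png

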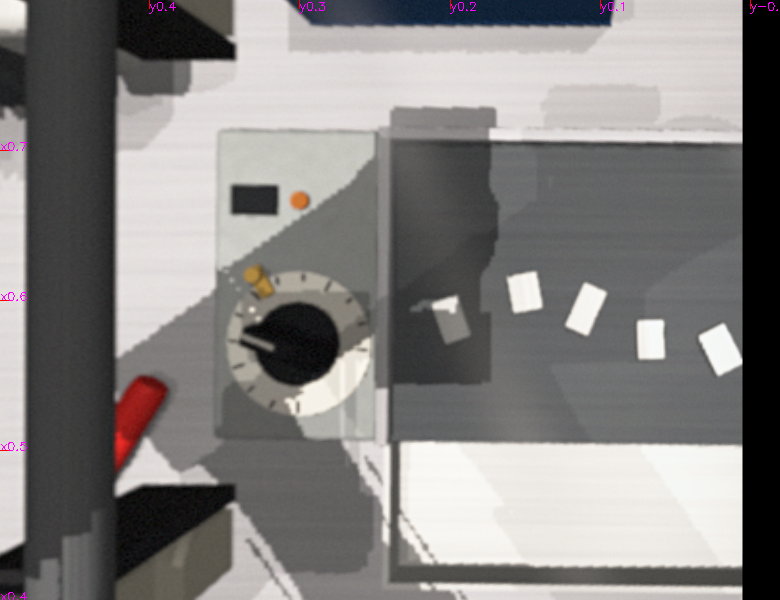

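```bash
python3 - <<'E'
from h import *
D=np.load('wrist1.npz'); W=D['W']; p=D['p']
def sel(x0,x1,y0,y1,z0,z1): 
    m=(W[...,0]>x0)&(W[...,0]<x1)&(W[...,1]>y0)&(W[...,1]<y1)&(W[...,2]>z0)&(W[...,2]<z1); return m
m=sel(.52,.62,.25,.36,.075,.1); P=W[m]; print('bar',len(P),P.mean(0),np.median(P[:,2]))
top=P[P[:,2]>np.percentile(P[:,2],95)-.006]
rect=cv2.minAreaRect((top[:,:2]*1000).astype(np.float32)); print(len(top),rect,cv2.boxPoints(rect).tolist())
m=sel(.52,.62,.25,.36,.0545,.0615);P=W[m]; print('skirt',len(P),P.min(0),P.max(0))
m=sel(.45,.76,.2,.4,.045,.053); P=W[m]; print('deck+', np.percentile(P,[1,99],axis=0))
# lips
m=sel(.50,.72,.0,.26,.0585,.066); P=W[m]; print('lips',np.percentile(P,[1,50,99],axis=0))
rear=P[P[:,0]>.695]; print('rear lip fit',np.polyfit(rear[:,1],rear[:,0],1),rear.mean(0))
left=P[P[:,1]>.23]; print('left lip',np.polyfit(left[:,0],left[:,1],1),left.mean(0))
# chips: bright on plate
g=p.astype(int).min(2); m=sel(.51,.7,-.1,.235,.0535,.0605)
n,l,s,cen=cv2.connectedComponentsWithStats(m.astype(np.uint8))
for i in range(1,n):
    if s[i,4]>30:
        Q=W[l==i]; print(s[i,4],Q.mean(0).round(4),Q.min(0).round(3),Q.max(0).round(3))
# gold
hsv=cv2.cvtColor(p,cv2.COLOR_RGB2HSV); m=sel(.52,.68,.25,.36,.04,.07)&(hsv[...,0]>12)&(hsv[...,0]<28)&(hsv[...,1]>130)
P=W[m]; print('gold',len(P),P.mean(0),P.min(0),P.max(0)); print(np.c_[P,p[m]][::12].round(3))
E
```

```text
bar 537 [0.57240746 0.29838172 0.08724241] 0.08845842335389792
454 ((571.6581420898438, 300.6337890625), (49.34579086303711, 14.502604484558105), 68.65557861328125) [[555.9239501953125, 280.2925109863281], [569.4317626953125, 275.0139465332031], [587.392333984375, 320.9750671386719], [573.884521484375, 326.2536315917969]]
skirt 933 [0.5443678  0.27357278 0.05455088] [0.6199702  0.33563495 0.06149953]
deck+ [[0.50898273 0.20132442 0.04786626]
 [0.7117317  0.35575995 0.05257892]]
lips [[0.51336418 0.01137285 0.05853829]
 [0.70360908 0.17820487 0.06150157]
 [0.71302877 0.24644268 0.06389348]]
rear lip fit [0.00325416 0.70774047] [0.70814075 0.12300671 0.06160918]
left lip [-0.01729237  0.25249282] [0.61444653 0.24186758 0.06182943]
582 [0.5686 0.0219 0.0576] [0.551 0.007 0.054] [0.585 0.037 0.06 ]
401 [0.5751 0.0676 0.0577] [0.563 0.058 0.055] [0.588 0.077 0.06 ]
436 [0.5952 0.1101 0.0578] [0.579 0.097 0.055] [0.612 0.123 0.06 ]
373 [0.6062 0.1502 0.0579] [0.593 0.139 0.054] [0.62  0.161 0.06 ]
366 [0.5882 0.1986 0.0579] [0.573 0.186 0.054] [0.604 0.211 0.06 ]
gold 149 [0.62618349 0.31760369 0.05657943] [0.57801985 0.29343563 0.05243365] [0.67002943 0.33200922 0.06741842]
[[6.66e-01 2.95e-01 5.30e-02 1.75e+02 9.60e+01 3.70e+01]
 [6.63e-01 2.97e-01 5.30e-02 2.02e+02 1.13e+02 4.40e+01]
 [6.65e-01 3.00e-01 5.40e-02 2.04e+02 1.18e+02 5.20e+01]
 [6.65e-01 3.03e-01 5.30e-02 2.06e+02 1.17e+02 4.80e+01]
 [6.04e-01 3.19e-01 5.40e-02 1.24e+02 9.90e+01 5.50e+01]
 [6.12e-01 3.21e-01 5.50e-02 1.78e+02 1.38e+02 6.40e+01]
 [6.12e-01 3.22e-01 5.60e-02 1.79e+02 1.40e+02 6.60e+01]
 [6.15e-01 3.24e-01 5.60e-02 1.18e+02 9.20e+01 4.30e+01]
 [6.19e-01 3.24e-01 6.00e-02 1.42e+02 1.10e+02 5.40e+01]
 [6.20e-01 3.26e-01 5.90e-02 1.54e+02 1.21e+02 5.50e+01]
 [6.17e-01 3.25e-01 6.30e-02 1.78e+02 1.39e+02 6.60e+01]
 [6.14e-01 3.27e-01 6.20e-02 1.70e+02 1.31e+02 6.20e+01]
 [6.15e-01 3.30e-01 6.20e-02 1.76e+02 1.38e+02 6.70e+01]]
```

The heater is square with the bench, plate centre about (0.605, 0.109), with five chips on it. The dial axis is at (0.572, 0.301), its pointer at about 111° and the clip at about 150°. Next I'll go to the dial grip.

carry_out(
  deltas=[
    [0.6,[-102,48,0],[0,0,0.372]],
    [0.6,[-102,48,0],[0,0,0.372]],
    [0.6,[-102,48,0],[0,0,0.372]],
    [0.6,[-102,48,277],[0,0,0.372]],
    [0.6,[-102,48,277],[0,0,0.372]],
    [0.6,[-102,48,277],[0,0,0.372]],
    [0.6,[-102,48,277],[0,0,0.372]],
    [0.6,[-102,48,277],[0,0,0.372]],
    [0.6,[-102,48,277],[0,0,0.372]],
    [0.6,[-102,48,277],[0,0,0.372]],
    [0.6,[-102,48,277],[0,0,0.372]],
    [0.6,[-102,48,277],[0,0,0.372]],
  ],
)

```text
time_s: 2.4
tcp_pos: [0.5734, 0.3026, 0.1259]
eef_rot: [-179.9, 0.2, -111.3]
contact_force: [0.3, 0.0, 0.4]
gripper_width: 0.0526
gripper_force: 0.0
```

```bash
python3 - <<'E'
from h import *
p,d,c=cap('wrist');W=pts(d,c);np.savez('wrist2.npz',p=p,W=W)
s=r.get_state();print(s['tcp_pos'],s['eef_rot'],s['joints'])
m=(abs(W[...,0]-.572)<.04)&(abs(W[...,1]-.3)<.04)&(W[...,2]>.082)&(W[...,2]<.094)
print(m.sum()); 
if m.sum()>10: print(cv2.minAreaRect((W[m][:,:2]*1000).astype(np.float32)))
E
```

```text
[0.5732547  0.3027135  0.12603251] [-179.88773725    0.18585162 -111.3105483 ] [ 4.50634337e+01  2.22944354e+01 -1.05521585e+01  3.38515058e-02
 -5.69381462e+01 -6.63925782e+01]
2562
((571.71142578125, 300.1165466308594), (49.7568473815918, 14.04341983795166), 68.22090148925781)
```

carry_out(
  deltas=[
    [0.6,[3,0.7,30],[0,0,0]],
    [0.6,[3,0.7,63],[0,0,0]],
    [0.6,[3,0.7,63],[0,0,0]],
    [0.6,[3,0.7,63],[0,0,0]],
    [0,[3,0.7,63],[0,0,0]],
    [0,[3,0.7,63],[0,0,0]],
    [0,[3,0.7,63],[0,0,0]],
    [0,[3,0.7,63],[0,0,0]],
    [0,[3,0.7,63],[0,0,0]],
    [0,[3,0.7,63],[0,0,0]],
  ],
  squeeze=25,
)

```text
time_s: 3.45
tcp_pos: [0.5715, 0.2992, 0.0609]
eef_rot: [-179.9, 0.0, -111.3]
contact_force: [4.6, -1.7, 1.3]
gripper_width: 0.0141
gripper_force: 25.0
```

carry_out(
  deltas=[
    [0,[0,0,0],[0,0,-0.14]],
    [0,[0,0,0],[0,0,-0.28]],
    [0,[0,0,0],[0,0,-0.42]],
    [0,[0,0,0],[0,0,-0.56]],
    [0,[0,0,0],[0,0,-0.7]],
    [0,[0,0,0],[0,0,-0.84]],
    [0,[0,0,0],[0,0,-0.98]],
    [0,[0,0,0],[0,0,-1.12]],
    [0,[0,0,0],[0,0,-1.26]],
    [0,[0,0,0],[0,0,-1.4]],
    [0,[0,0,0],[0,0,-1.54]],
    [0,[0,0,0],[0,0,-1.68]],
  ],
)

```text
time_s: 4.65
tcp_pos: [0.5737, 0.3004, 0.061]
eef_rot: [-179.8, -0.3, -14.7]
contact_force: [14.6, -0.0, -8.2]
gripper_width: 0.0141
gripper_force: 25.0
```

carry_out(
  deltas=[
    [0,[0,0,0],[0,0,-0.12]],
    [0,[0,0,0],[0,0,-0.24]],
    [0,[0,0,0],[0,0,-0.3]],
    [0,[0,0,0],[0,0,-0.34]],
    [0,[0,0,0],[0,0,-0.34]],
    [0,[0,0,0],[0,0,-0.34]],
  ],
)

```text
time_s: 5.25
tcp_pos: [0.5734, 0.3008, 0.061]
eef_rot: [-179.9, -0.3, 4.4]
contact_force: [12.2, 2.3, -6.5]
gripper_width: 0.0148
gripper_force: 25.9
```

```bash
python3 - <<'E'
from h import *
s=r.get_state();print(s)
E
```

```text
{'time_s': 5.25, 'joints': array([ 44.96720118,  25.95014826, -14.52937123,   0.11331504,
       -49.19842114,  49.35353349]), 'qd': array([-0.0741529 ,  0.0342296 ,  0.00210543, -0.08028426,  0.00612376,
       -0.14966028]), 'joint_torque': array([  3.43433909, -62.85301208,  20.01141429,   3.72641668,
        -3.25310402,   0.63181361]), 'tcp_pos': array([0.57336895, 0.30082246, 0.0610396 ]), 'eef_rot': array([-179.85564642,   -0.30046259,    4.39415985]), 'contact_force': array([12.19909499,  2.27261807, -6.48779453]), 'moment': array([ 0.34030197, -4.26930353, -0.6267116 ]), 'gripper_force': 25.91359455138445, 'gripper_width': 0.01478013103437365}
```

carry_out(
  deltas=[
    [0.6,[0,0,0],[0,0,0]],
    [0.6,[0,0,0],[0,0,0]],
    [0.6,[0,0,0],[0,0,0]],
    [0.6,[0,0,-50],[0,0,0]],
    [0.6,[0,0,-100],[0,0,0.077]],
    [0.6,[0,0,-150],[0,0,0.077]],
    [0.6,[0,0,-190],[0,0,0.077]],
    [0.6,[0,0,-190],[0,0,0.077]],
    [0.6,[0,0,-190],[0,0,0.077]],
  ],
)

```text
time_s: 6.15
tcp_pos: [0.5701, 0.2997, 0.2518]
eef_rot: [-179.9, -0.1, 0.0]
contact_force: [0.4, -0.1, -0.4]
gripper_width: 0.0527
gripper_force: 0.0
```

```bash
python3 - <<'E'
from h import *
p,d,c=cap('wrist');W=pts(d,c);np.savez('wrist3.npz',p=p,W=W)
s=r.get_state();print(s['tcp_pos'],s['eef_rot'])
m=(abs(W[...,0]-.572)<.04)&(abs(W[...,1]-.3)<.04)&(W[...,2]>.082)&(W[...,2]<.094)
print(m.sum(),cv2.minAreaRect((W[m][:,:2]*1000).astype(np.float32)))
m=(abs(W[...,0]-.572)<.06)&(abs(W[...,1]-.3)<.05)&(W[...,2]>.054)&(W[...,2]<.0608)
Q=W[m];print(np.percentile(Q,[.5,99.5],axis=0))
save('dial3.png',ortho(p,c,.057,.5,.66,.23,.37,4000))
E
```

```text
[0.56958402 0.29926631 0.25019433] [-1.79992994e+02  4.27514564e-02  1.26801369e-02]
1083 ((571.868896484375, 300.8373718261719), (13.728388786315918, 49.41374206542969), 89.72947692871094)
[[0.54615189 0.27400969 0.05414868]
 [0.62170841 0.33196974 0.0606023 ]]
```

View pics/dial3.png

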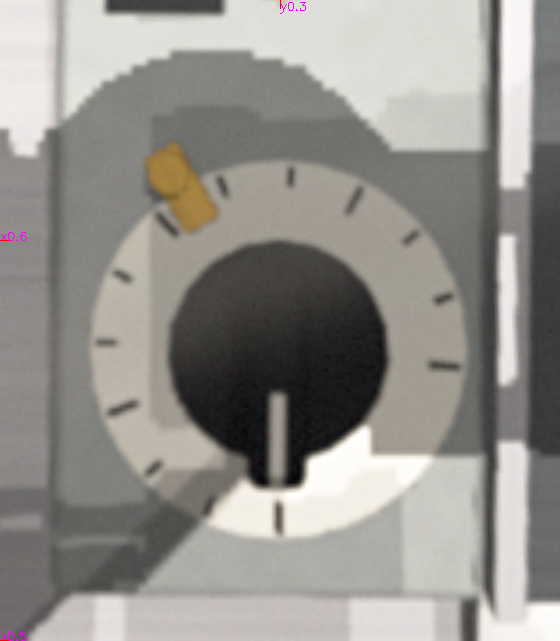

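The dial is at off: the pointer is straight down at (278,480) on the main tick. The clip runs from (203,226) to (168,155) about centre (279,349), which is about 149° clockwise. Next is the scraper.

carry_out(
  deltas=[
    [1,[-60,50,-100],[0,0,0]],
    [1,[-60,100,-100],[0,0,0]],
    [1,[-60,150,-100],[0,0,0]],
    [1,[-60,200,-100],[0,0,0]],
    [1,[-60,250,-100],[0,0,0]],
    [1,[-60,300,-100],[0,0,0]],
    [1,[-60,350,-100],[0,0,0]],
    [1,[-60,400,-100],[0,0,0]],
    [1,[-60,450,-100],[0,0,0]],
    [1,[-60,500,-100],[0,0,0]],
    [1,[-60,550,-100],[0,0,0]],
    [1,[-60,550,-100],[0,0,0]],
  ],
)

```text
time_s: 7.4
tcp_pos: [0.5094, -0.2525, 0.3488]
eef_rot: [-180.0, 0.2, 0.0]
contact_force: [1.0, 0.5, -0.5]
gripper_width: 0.0875
gripper_force: 0.0
```

carry_out(
  deltas=[
    [1,[0,50,0],[0,0,0.14]],
    [1,[0,100,0],[0,0,0.28]],
    [1,[0,150,0],[0,0,0.42]],
    [1,[0,180,0],[0,0,0.56]],
    [1,[0,180,0],[0,0,0.7]],
    [1,[0,180,0],[0,0,0.84]],
    [1,[0,180,0],[0,0,0.98]],
    [1,[0,180,0],[0,0,1.12]],
    [1,[0,180,0],[0,0,1.26]],
    [1,[0,180,0],[0,0,1.4]],
    [1,[0,180,0],[0,0,1.4]],
    [1,[0,180,0],[0,0,1.4]],
  ],
)

```text
time_s: 8.6
tcp_pos: [0.5102, -0.4304, 0.3491]
eef_rot: [179.9, 0.1, -80.0]
contact_force: [0.2, 0.0, -0.5]
gripper_width: 0.0876
gripper_force: 0.0
```

```bash
cat >> h.py <<'E'
def bearings(W,p=None):
    # blobs 10..22 mm high, ~62 mm wide
    m=((W[...,2]>.009)&(W[...,2]<.023)).astype(np.uint8)
    n,l,s,cen=cv2.connectedComponentsWithStats(cv2.morphologyEx(m,cv2.MORPH_CLOSE,np.ones((5,5))))
    for i in range(1,n):
        if s[i,4]<150: continue
        Q=W[(l==i)&(m>0)]; (cx,cy),rad=cv2.minEnclosingCircle((Q[:,:2]*1000).astype(np.float32))
        if rad<60: print('blob',s[i].tolist(),np.round([cx,cy,rad],1),np.median(Q[:,2]).round(4))
def rect(W,b,pr=(1,99)):
    m=(W[...,0]>b[0])&(W[...,0]<b[1])&(W[...,1]>b[2])&(W[...,1]<b[3])&(W[...,2]>b[4])&(W[...,2]<b[5])
    Q=W[m]
    return m.sum(),np.round(np.median(Q,axis=0),4),cv2.minAreaRect((Q[:,:2]*1000).astype(np.float32))
E
python3 - <<'E'
from h import *
s=r.get_state();print(s['tcp_pos'],s['eef_rot'])
p,d,c=cap('wrist');W=pts(d,c);np.savez('wrist4.npz',p=p,W=W)
print('grip',rect(W,(.4,.6,-.6,-.35,.065,.08)))
print('foot',rect(W,(.4,.6,-.6,-.35,.02,.032)))
bearings(W)
save('orthoC.png',ortho(p,c,.004,.3,.75,-.7,-.1,1000))
E
```

```text
[ 0.51017356 -0.43036295  0.34908378] [ 1.79895164e+02  8.52293897e-02 -7.99634346e+01]
grip (np.int64(1228), array([ 0.5036, -0.4664,  0.0715]), ((503.3250732421875, -465.08135986328125), (21.978229522705078, 60.01758575439453), 12.592560768127441))
foot (np.int64(2411), array([ 0.5063, -0.4822,  0.0258]), ((503.3045654296875, -464.88360595703125), (36.02445983886719, 130.08876037597656), 12.544188499450684))
blob [39, 0, 60, 37, 329] [ 800.4 -558.1   36.2] 0.016
blob [175, 138, 33, 52, 156] [ 658.9 -421.9   31.8] 0.0173
blob [213, 231, 50, 48, 1638] [ 589.2 -319.2   31.2] 0.017
blob [406, 265, 21, 28, 190] [ 364.7 -324.2   19.5] 0.0094
blob [278, 301, 25, 22, 233] [ 511.1 -250.    17. ] 0.019
blob [187, 379, 37, 13, 367] [ 610.2 -128.4   25.3] 0.0173
blob [300, 379, 45, 31, 1019] [ 449.  -141.5   31.1] 0.0175
```

View pics/orthoC.png

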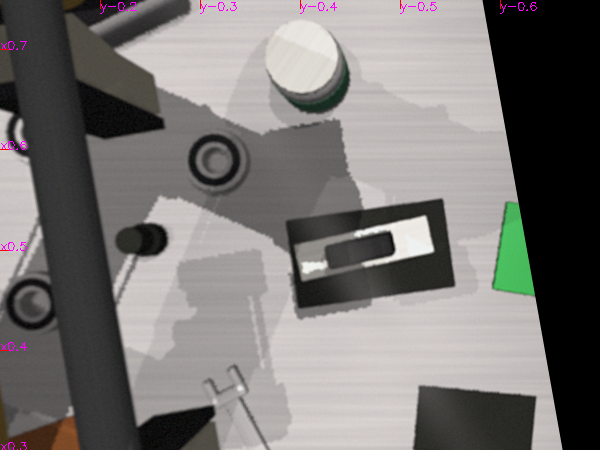

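The mat is the black one at (371,253): 156×86 mm measured and the larger dark one. The other dark mat at (475,420) is only 117 mm wide, and green and brown are out. The scraper is on it at (503,-465) mm with yaw 12.6°.

carry_out(
  deltas=[
    [0.7,[33,13,50],[0,0,-0.045]],
    [0.7,[33,13,100],[0,0,-0.045]],
    [0.7,[33,13,150],[0,0,-0.045]],
    [0.7,[33,13,200],[0,0,-0.045]],
    [0.7,[33,13,250],[0,0,-0.045]],
    [0.7,[33,13,290],[0,0,-0.045]],
    [0.7,[33,13,314],[0,0,-0.045]],
    [0.7,[33,13,314],[0,0,-0.045]],
    [0.7,[33,13,314],[0,0,-0.045]],
  ],
)

```text
time_s: 9.55
tcp_pos: [0.5035, -0.4656, 0.0369]
eef_rot: [180.0, -0.0, -77.5]
contact_force: [0.4, -0.7, 0.7]
gripper_width: 0.0614
gripper_force: 0.0
```

carry_out(
  deltas=[
    [0,[0,0,0],[0,0,0]],
    [0,[0,0,0],[0,0,0]],
    [0,[0,0,0],[0,0,0]],
    [0,[0,0,0],[0,0,0]],
    [0,[0,0,0],[0,0,0]],
    [0,[0,0,0],[0,0,0]],
  ],
  squeeze=40,
)

```text
time_s: 10.15
tcp_pos: [0.5033, -0.4654, 0.0369]
eef_rot: [-180.0, -0.0, -77.6]
contact_force: [-0.3, 1.8, 2.9]
gripper_width: 0.022
gripper_force: 40.0
```

carry_out(
  deltas=[
    [0,[0,0,-30],[0,0,0]],
    [0,[0,0,-70],[0,0,0]],
    [0,[0,0,-110],[0,0,0.11]],
    [0,[0,0,-150],[0,0,0.218]],
    [0,[0,0,-150],[0,0,0.218]],
    [0,[0,0,-150],[0,0,0.218]],
  ],
)

```text
time_s: 10.75
tcp_pos: [0.5034, -0.4651, 0.1873]
eef_rot: [-179.9, -0.0, -90.1]
contact_force: [-0.6, 0.0, -3.3]
gripper_width: 0.022
gripper_force: 40.0
```

carry_out(
  deltas=[
    [0,[-48,-14,0],[0,0,0]],
    [0,[-96,-28,0],[0,0,0]],
    [0,[-144,-42,0],[0,0,0]],
    [0,[-192,-56,0],[0,0,0]],
    [0,[-240,-70,0],[0,0,0]],
    [0,[-288,-84,0],[0,0,0]],
    [0,[-336,-98,0],[0,0,0]],
    [0,[-384,-112,0],[0,0,0]],
    [0,[-432,-126,0],[0,0,0]],
    [0,[-480,-140,0],[0,0,0]],
    [0,[-528,-152,0],[0,0,0]],
    [0,[-573,-162,0],[0,0,0]],
  ],
)

```text
time_s: 11.95
tcp_pos: [0.6655, 0.1094, 0.184]
eef_rot: [179.8, -0.1, -90.1]
contact_force: [0.9, -0.2, -2.4]
gripper_width: 0.0216
gripper_force: 40.0
```

carry_out(
  deltas=[
    [0,[0,0,0],[0,0,0]],
    [0,[0,0,0],[0,0,0]],
    [0,[0,0,0],[0,0,0]],
  ],
)

```text
time_s: 12.25
tcp_pos: [0.6654, 0.1067, 0.1849]
eef_rot: [179.8, -0.1, -90.1]
contact_force: [-0.1, -0.6, -3.0]
gripper_width: 0.0218
gripper_force: 40.0
```

```bash
python3 - <<'E'
from h import *
s=r.get_state();print(s['tcp_pos'],s['eef_rot'],s['contact_force'],s['gripper_width'])
p,d,c=cap('scene');W=pts(d,c);np.savez('sc1.npz',p=p,W=W); save('sc1.png',p[150:420,180:500],2.2)
p,d,c=cap('side');W=pts(d,c)
print(rect(W,(.6,.75,0,.22,.163,.182)))
m=(W[...,0]>.3)&(W[...,0]<.75)&(W[...,1]<-.03)&(W[...,1]>-.06)&(W[...,2]>.03)&(W[...,2]<.07); 
Q=W[m]; print(np.percentile(Q,[2,98],axis=0))
m=(W[...,0]>.52)&(W[...,0]<.7)&(W[...,1]<.02)&(W[...,1]>-.06)&(W[...,2]>.058)&(W[...,2]<.068); Q=W[m]; print('rlip',np.percentile(Q,[5,50,95],axis=0))
E
```

```text
[0.66538916 0.10669537 0.18493166] [ 1.79843660e+02 -5.73065648e-02 -9.01055428e+01] [-0.13948126 -0.6171651  -3.01743701] 0.02178010894115293
(np.int64(188), array([0.659 , 0.0633, 0.1722]), ((664.0975341796875, 101.68203735351562), (36.93611526489258, 138.37136840820312), 1.932231068611145))
[[ 0.45059933 -0.03751777  0.03082265]
 [ 0.7052723  -0.03008905  0.06464043]]
rlip [[ 0.52794671 -0.03570255  0.05832234]
 [ 0.59550678 -0.02928791  0.06067653]
 [ 0.68962853  0.0096431   0.0645788 ]]
```

View pics/sc1.png

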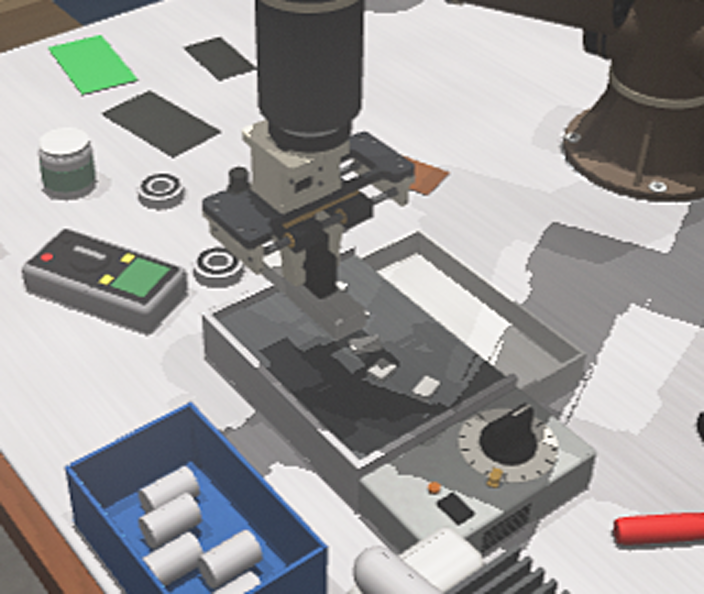

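carry_out(
  deltas=[
    [0,[-1,0,40],[0,0,0]],
    [0,[-1,0,75],[0,0,0]],
    [0,[-1,0,90],[0,0,0]],
    [0,[-1,0,98],[0,0,0]],
    [0,[-1,0,101],[0,0,0]],
    [0,[-1,0,101],[0,0,0]],
    [0,[-1,0,101],[0,0,0]],
  ],
)

```text
time_s: 13.05
tcp_pos: [0.6673, 0.1086, 0.0872]
eef_rot: [-179.9, 0.0, -90.1]
contact_force: [0.6, 0.1, -1.7]
gripper_width: 0.0219
gripper_force: 40.0
```

carry_out(
  deltas=[
    [0,[0,0,2],[0,0,0]],
    [0,[0,0,3],[0,0,0]],
    [0,[0,0,3],[0,0,0]],
    [0,[0,0,3],[0,0,0]],
  ],
)

```text
time_s: 13.45
tcp_pos: [0.6666, 0.1085, 0.083]
eef_rot: [-180.0, 0.0, -90.1]
contact_force: [-0.4, -0.2, -1.2]
gripper_width: 0.0219
gripper_force: 40.0
```

carry_out(
  deltas=[
    [0,[0,14,0.5],[0,0,0]],
    [0,[0,28,0.5],[0,0,0]],
    [0,[0,42,0.5],[0,0,0]],
    [0,[0,56,0.5],[0,0,0]],
    [0,[0,70,0.5],[0,0,0]],
    [0,[0,84,0.5],[0,0,0]],
    [0,[0,98,0.5],[0,0,0]],
    [0,[0,112,0.5],[0,0,0]],
    [0,[0,126,0.5],[0,0,0]],
    [0,[0,140,0.5],[0,0,0]],
    [0,[0,154,0.5],[0,0,0]],
    [0,[0,166,0.5],[0,0,0]],
  ],
)

```text
time_s: 14.65
tcp_pos: [0.5003, 0.1091, 0.0828]
eef_rot: [-179.9, 0.0, -90.1]
contact_force: [2.9, -0.4, 4.0]
gripper_width: 0.0219
gripper_force: 40.0
```

carry_out(
  deltas=[
    [0,[0,4,0],[0,0,0]],
    [0,[0,4,0],[0,0,0]],
  ],
)

```text
time_s: 14.85
tcp_pos: [0.4957, 0.109, 0.0828]
eef_rot: [-180.0, 0.0, -90.1]
contact_force: [-5.8, 2.6, 13.6]
gripper_width: 0.0224
gripper_force: 40.0
```

```bash
python3 - <<'E'
from h import *
s=r.get_state();print(s['tcp_pos'],s['contact_force'])
p,d,c=cap('scene'); save('sc2.png',p[230:390,250:460],3.5)
E
```

```text
[0.49573159 0.10899507 0.08280912] [-5.80263657  2.58825247 13.61575859]
```

View pics/sc2.png

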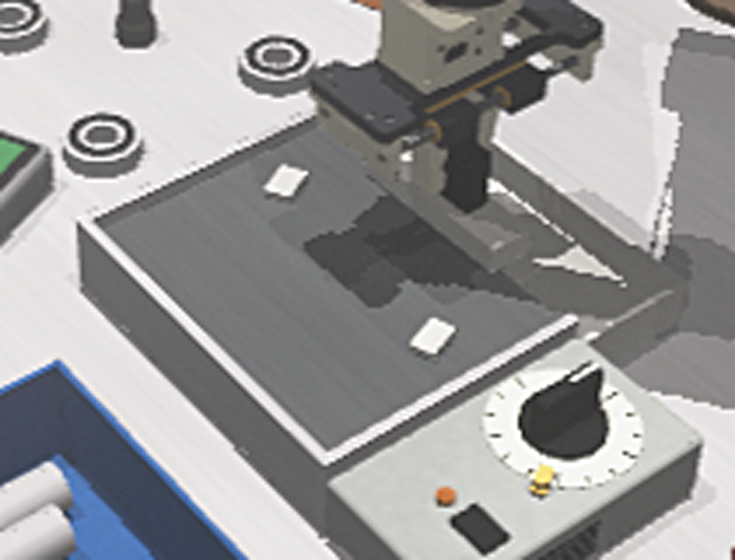

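The middle three chips have gone over the edge. Two remain, at (285,182) and (433,338). Next is the left pass.

carry_out(
  deltas=[
    [0,[0,0,-25],[0,0,0]],
    [0,[0,0,-45],[0,0,0]],
    [0,[-30,-45,-45],[0,0,0]],
    [0,[-60,-90,-45],[0,0,0]],
    [0,[-60,-135,-45],[0,0,0]],
    [0,[-60,-170,-45],[0,0,0]],
    [0,[-60,-170,-45],[0,0,0]],
    [0,[-60,-170,-25],[0,0,0]],
    [0,[-60,-170,-8],[0,0,0]],
    [0,[-60,-170,-3],[0,0,0]],
    [0,[-60,-170,-3],[0,0,0]],
    [0,[-60,-170,-3],[0,0,0]],
  ],
)

```text
time_s: 16.1
tcp_pos: [0.6656, 0.1682, 0.0845]
eef_rot: [179.9, -0.0, -90.1]
contact_force: [-0.2, -0.1, -2.3]
gripper_width: 0.0217
gripper_force: 40.0
```

```bash
python3 - <<'E'
from h import *
s=r.get_state();print(s['tcp_pos'],s['eef_rot'],s['contact_force'])
p,d,c=cap('scene');W=pts(d,c)
print('foot',rect(W,(.6,.75,.08,.236,.068,.078)))
E
```

```text
[0.66562868 0.16815937 0.08449313] [ 1.79902369e+02 -3.37725149e-02 -9.01219179e+01] [-0.21362649 -0.08490506 -2.33491541]
foot (np.int64(362), array([0.6731, 0.208 , 0.073 ]), ((665.8118286132812, 174.47119140625), (123.04148864746094, 38.78195571899414), 89.50418853759766))
```

carry_out(
  deltas=[
    [0,[0,0,2],[0,0,0]],
    [0,[0,10,2],[0,0,0]],
    [0,[0,26,2],[0,0,0]],
    [0,[0,42,2],[0,0,0]],
    [0,[0,58,2],[0,0,0]],
    [0,[0,74,2],[0,0,0]],
    [0,[0,90,2],[0,0,0]],
    [0,[0,106,2],[0,0,0]],
    [0,[0,122,2],[0,0,0]],
    [0,[0,138,2],[0,0,0]],
    [0,[0,154,2],[0,0,0]],
    [0,[0,168,2],[0,0,0]],
  ],
)

```text
time_s: 17.35
tcp_pos: [0.497, 0.1684, 0.0832]
eef_rot: [180.0, 0.0, -90.1]
contact_force: [-0.6, 0.4, -2.4]
gripper_width: 0.0222
gripper_force: 40.0
```

carry_out(
  deltas=[
    [0,[0,0,0],[0,0,0]],
    [0,[0,0,-25],[0,0,0]],
    [0,[0,0,-45],[0,0,0]],
    [0,[60,-50,-45],[0,0,0]],
    [0,[100,-90,-45],[0,0,0]],
    [0,[122,-135,-45],[0,0,0]],
    [0,[122,-168,-45],[0,0,0]],
    [0,[122,-168,-45],[0,0,0]],
    [0,[122,-168,-25],[0,0,0]],
    [0,[122,-168,-8],[0,0,0]],
    [0,[122,-168,-3],[0,0,0]],
    [0,[122,-168,-3],[0,0,0]],
  ],
)

```text
time_s: 18.55
tcp_pos: [0.6658, 0.0462, 0.0852]
eef_rot: [179.9, -0.0, -90.1]
contact_force: [0.3, 0.2, -2.8]
gripper_width: 0.022
gripper_force: 40.0
```

```bash
python3 - <<'E'
from h import *
s=r.get_state();print(s['tcp_pos'],s['eef_rot'],s['contact_force'],s['gripper_width'])
p,d,c=cap('side');W=pts(d,c)
print('foot',rect(W,(.6,.75,-.02,.236,.068,.078)))
E
```

```text
[0.66576769 0.046214   0.08515428] [ 1.79898439e+02 -4.27760256e-02 -9.01067204e+01] [ 0.2861142   0.17351334 -2.82746628] 0.022025878155772696
foot (np.int64(129), array([0.6615, 0.0044, 0.0732]), ((665.621337890625, 43.572906494140625), (37.063926696777344, 126.88429260253906), 0.2773852050304413))
```

carry_out(
  deltas=[
    [0,[-3,0,0],[0,0,0]],
    [0,[-3,0,2.5],[0,0,0]],
    [0,[-3,14,2.5],[0,0,0]],
    [0,[-3,30,2.5],[0,0,0]],
    [0,[-3,46,2.5],[0,0,0]],
    [0,[-3,64,2.5],[0,0,0]],
    [0,[-3,82,2.5],[0,0,0]],
    [0,[-3,100,2.5],[0,0,0]],
    [0,[-3,118,2.5],[0,0,0]],
    [0,[-3,136,2.5],[0,0,0]],
    [0,[-3,154,2.5],[0,0,0]],
    [0,[-3,168,2.5],[0,0,0]],
  ],
)

```text
time_s: 19.8
tcp_pos: [0.4975, 0.0499, 0.0842]
eef_rot: [-179.9, 0.0, -90.1]
contact_force: [-0.1, 0.6, -1.9]
gripper_width: 0.0217
gripper_force: 40.0
```

carry_out(
  deltas=[
    [0,[0,0,0],[0,0,0]],
    [0,[0,0,-40],[0,0,0]],
    [0,[0,0,-80],[0,0,0]],
    [0,[45,10,-105],[0,0,0]],
    [0,[95,20,-105],[0,0,0]],
    [0,[140,20,-105],[0,0,0]],
    [0,[140,20,-105],[0,0,0]],
  ],
)

```text
time_s: 20.5
tcp_pos: [0.4777, -0.0945, 0.1893]
eef_rot: [-179.9, -0.0, -90.4]
contact_force: [-0.0, 1.0, -2.6]
gripper_width: 0.0218
gripper_force: 40.0
```

```bash
python3 - <<'E'
from h import *
s=r.get_state();print(s['tcp_pos'],s['eef_rot'],s['contact_force'],s['gripper_width'])
p,d,c=cap('side');W=pts(d,c); bearings(W)
p2,d2,c2=cap('scene')
o=np.hstack([ortho(p2,c2,.05,.38,.72,-.04,.26,1250),ortho(p,c,.05,.38,.72,-.04,.25,1250)[:,:410]]); save('or5.png',o); print(o.shape)
E
```

```text
[ 0.47767297 -0.09448859  0.18933367] [-1.79935650e+02 -3.10510844e-02 -9.03672540e+01] [-0.00588129  0.99651984 -2.60967753] 0.021839449574563036
blob [234, 124, 32, 10, 183] [419.4 626.9  59.7] 0.0171
blob [280, 215, 17, 20, 169] [453.3  60.2  47.6] 0.0112
blob [344, 254, 21, 17, 276] [ 615.8 -144.2   33.8] 0.0151
blob [287, 263, 22, 17, 285] [ 450.7 -145.5   33.2] 0.0154
blob [351, 300, 23, 21, 356] [ 589.7 -323.9   34. ] 0.0154
(425, 738, 3)
```

View pics/or5.png

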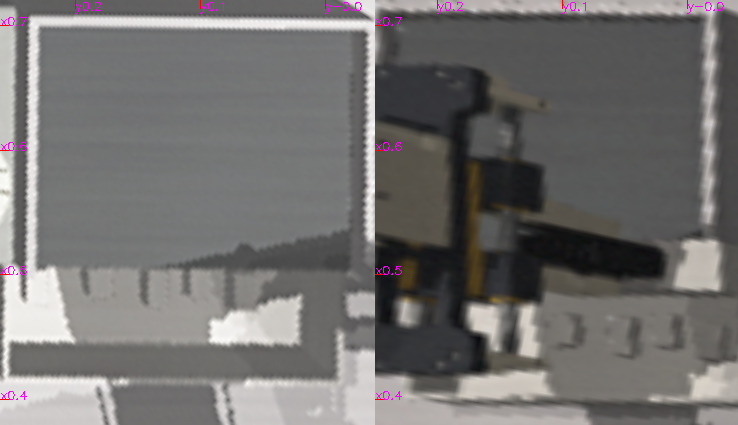

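The plate is clear in both rectified views. Now I'll return the scraper to its mat.

carry_out(
  deltas=[
    [0,[48,-4,0],[0,0,0]],
    [0,[96,-8,0],[0,0,0]],
    [0,[144,-12,0],[0,0,0]],
    [0,[192,-16,0],[0,0,0]],
    [0,[240,-20,0],[0,0,0]],
    [0,[288,-20,0],[0,0,-0.05]],
    [0,[330,-20,0],[0,0,-0.1]],
    [0,[360,-20,0],[0,0,-0.14]],
    [0,[376,-20,0],[0,0,-0.14]],
    [0,[376,-20,0],[0,0,-0.14]],
    [0,[376,-20,40],[0,0,-0.14]],
    [0,[376,-20,80],[0,0,-0.14]],
  ],
)

```text
time_s: 21.8
tcp_pos: [0.4991, -0.4653, 0.1092]
eef_rot: [-179.8, -0.1, -82.1]
contact_force: [-0.1, 0.8, -3.9]
gripper_width: 0.0217
gripper_force: 40.0
```

carry_out(
  deltas=[
    [0,[0,0,40],[0,0,0]],
    [0,[0,0,62],[0,0,0]],
    [0,[0,0,68],[0,0,0]],
    [0,[0,0,68],[0,0,0]],
    [0,[0,0,68],[0,0,0]],
  ],
)

```text
time_s: 22.3
tcp_pos: [0.4987, -0.4663, 0.0424]
eef_rot: [-179.9, -0.1, -82.0]
contact_force: [0.7, 0.3, -0.8]
gripper_width: 0.0217
gripper_force: 40.0
```

```bash
python3 - <<'E'
from h import *
s=r.get_state();print(s['tcp_pos'],s['eef_rot'],s['contact_force'],s['gripper_width'])
E
```

```text
[ 0.49871362 -0.46632273  0.04238984] [-1.79895852e+02 -1.02527000e-01 -8.20290561e+01] [ 0.65703129  0.27296263 -0.75707093] 0.02174635509276131
```

carry_out(
  deltas=[
    [0,[0,0,2],[0,0,0]],
    [0,[0,0,3.5],[0,0,0]],
    [0,[0,0,3.5],[0,0,0]],
    [0,[0,0,3.5],[0,0,0]],
  ],
)

```text
time_s: 22.7
tcp_pos: [0.4972, -0.4664, 0.0375]
eef_rot: [-180.0, -0.0, -82.1]
contact_force: [-0.5, 0.5, -2.6]
gripper_width: 0.022
gripper_force: 40.0
```

Still hanging slightly (-2.6 N), so I'll lower a touch, release and rise.

carry_out(
  deltas=[
    [0,[0,0,1],[0,0,0]],
    [0,[0,0,1],[0,0,0]],
    [0,[0,0,1],[0,0,0]],
    [0.7,[0,0,1],[0,0,0]],
    [0.7,[0,0,1],[0,0,0]],
    [0.7,[0,0,1],[0,0,0]],
    [0.7,[0,0,1],[0,0,0]],
    [0.7,[0,0,-40],[0,0,0]],
    [0.7,[0,0,-90],[0,0,0]],
    [1,[0,0,-140],[0,0,0]],
    [1,[0,0,-190],[0,0,0]],
    [1,[0,0,-230],[0,0,0]],
  ],
)

```text
time_s: 23.9
tcp_pos: [0.4974, -0.4666, 0.2707]
eef_rot: [-179.9, -0.1, -82.1]
contact_force: [1.5, -0.5, 0.6]
gripper_width: 0.0799
gripper_force: 0.0
```

carry_out(
  deltas=[
    [1,[-45,0,-60],[0,0,0]],
    [1,[-45,0,-60],[0,0,0]],
    [1,[-45,0,-60],[0,0,0]],
  ],
)

```text
time_s: 24.2
tcp_pos: [0.492, -0.4212, 0.3321]
eef_rot: [-179.7, -0.3, -82.0]
contact_force: [0.4, -0.3, -0.3]
gripper_width: 0.0874
gripper_force: 0.0
```

```bash
python3 - <<'E'
from h import *
s=r.get_state();print(s['tcp_pos'],s['eef_rot'])
p,d,c=cap('wrist');W=pts(d,c);np.savez('wrist6.npz',p=p,W=W)
print('grip',rect(W,(.4,.6,-.6,-.35,.065,.08)))
print('foot',rect(W,(.4,.6,-.6,-.35,.02,.032)))
g=p.max(2); m=(g<75)&(W[...,2]>.0015)&(W[...,2]<.008)&(abs(W[...,0]-.5)<.09)&(abs(W[...,1]+.47)<.12)
m=cv2.morphologyEx(m.astype(np.uint8),cv2.MORPH_OPEN,np.ones((5,5)))>0
print('mat',m.sum(),cv2.minAreaRect((W[m][:,:2]*1000).astype(np.float32)))
bearings(W)
p,d,c=cap('side'); print('side'); bearings(pts(d,c))
E
```

```text
[ 0.49195292 -0.42122389  0.33210133] [-179.65193238   -0.26569574  -82.01314899]
grip (np.int64(1362), array([ 0.4974, -0.4682,  0.0715]), ((497.1875, -466.6784362792969), (22.00640869140625, 59.37722396850586), 7.827298641204834))
foot (np.int64(2657), array([ 0.4984, -0.4826,  0.0259]), ((496.87664794921875, -466.56793212890625), (35.847267150878906, 129.55062866210938), 7.500146389007568))
mat 6596 ((496.7583312988281, -469.13726806640625), (88.49691009521484, 157.9296417236328), 8.260334014892578)
blob [0, 0, 73, 34, 370] [ 805.8 -555.1   40.1] 0.0163
blob [153, 135, 39, 58, 203] [ 662.6 -419.4   33.7] 0.0171
blob [200, 230, 52, 50, 1746] [ 588.8 -319.    31.1] 0.0171
blob [396, 259, 27, 25, 191] [ 363.3 -324.9   20.2] 0.0095
blob [270, 301, 27, 24, 255] [ 511.2 -250.5   16.8] 0.0189
blob [183, 379, 36, 19, 475] [ 607.6 -129.8   25.8] 0.0173
blob [297, 379, 46, 34, 1169] [ 449.2 -141.6   31.3] 0.0174
side
blob [234, 123, 32, 11, 172] [419.9 628.7  59.7] 0.0171
blob [344, 254, 21, 17, 276] [ 617.8 -145.7   34.8] 0.0156
blob [287, 263, 22, 17, 293] [ 451.2 -145.6   33.2] 0.0153
blob [351, 300, 23, 19, 346] [ 589.9 -322.4   33.4] 0.0153
```

The scraper stands on the mat (centre within 3 mm, yaw matched). There are three bearings, at about (589,-319), (449,-142) and (616,-144) mm. I'll start with the last, closing along y because of the meter.

carry_out(
  deltas=[
    [1,[-40,-25,0],[0,0,-0.14]],
    [1,[-80,-50,0],[0,0,-0.28]],
    [1,[-120,-75,0],[0,0,-0.42]],
    [1,[-160,-100,0],[0,0,-0.56]],
    [1,[-200,-125,20],[0,0,-0.7]],
    [1,[-240,-150,40],[0,0,-0.84]],
    [1,[-258,-161,60],[0,0,-0.98]],
    [1,[-258,-161,82],[0,0,-1.12]],
    [1,[-258,-161,82],[0,0,-1.26]],
    [1,[-258,-161,82],[0,0,-1.4]],
    [1,[-258,-161,82],[0,0,-1.43]],
    [1,[-258,-161,82],[0,0,-1.43]],
  ],
)

```text
time_s: 25.5
tcp_pos: [0.6147, -0.1443, 0.2437]
eef_rot: [-180.0, 0.1, -0.3]
contact_force: [-0.2, 0.1, -0.1]
gripper_width: 0.0881
gripper_force: 0.0
```

```bash
python3 - <<'E'
from h import *
s=r.get_state();print(s['tcp_pos'],s['eef_rot'])
p,d,c=cap('wrist');W=pts(d,c);np.savez('wrist7.npz',p=p,W=W)
bearings(W)
m=(W[...,2]>.03)&(W[...,2]<.06)&(W[...,1]>-.3)&(W[...,1]<-.06)&(W[...,0]>.6); Q=W[m]; 
if len(Q): i=Q[:,0].argmin(); print('meter',len(Q),Q[i],Q[Q[:,1].argmax()])
E
```

```text
[ 0.614664   -0.14434009  0.2437281 ] [-1.79999138e+02  1.16246660e-01 -3.24641301e-01]
blob [572, 92, 49, 79, 665] [ 672.2 -405.8   34.1] 0.0168
blob [281, 162, 66, 65, 2852] [ 615.9 -142.3   31.1] 0.017
blob [463, 190, 68, 63, 2879] [ 588.6 -318.7   31.4] 0.0167
blob [403, 279, 32, 32, 353] [ 511.6 -249.6   16.7] 0.0185
blob [578, 289, 62, 8, 265] [ 511.9 -444.1   30.9] 0.0136
blob [287, 322, 55, 19, 752] [ 459.5 -141.7   28.7] 0.0168
meter 21383 [ 0.66598161 -0.13881281  0.03027996] [ 0.7360346  -0.09599779  0.03022117]
```

carry_out(
  deltas=[
    [1,[1,-2,50],[0,0,0]],
    [1,[1,-2,100],[0,0,0]],
    [1,[1,-2,150],[0,0,0]],
    [1,[1,-2,195],[0,0,0]],
    [1,[1,-2,225],[0,0,0]],
    [1,[1,-2,236],[0,0,0]],
    [1,[1,-2,238],[0,0,0]],
    [1,[1,-2,238],[0,0,0]],
    [1,[1,-2,238],[0,0,0]],
  ],
)

```text
time_s: 26.45
tcp_pos: [0.6174, -0.142, 0.0091]
eef_rot: [180.0, -0.2, -0.2]
contact_force: [0.4, -0.4, 0.7]
gripper_width: 0.0877
gripper_force: 0.0
```

carry_out(
  deltas=[
    [1,[-1,0,3],[0,0,0]],
    [1,[-1,0,3],[0,0,0]],
    [0,[-1,0,3],[0,0,0]],
    [0,[-1,0,3],[0,0,0]],
    [0,[-1,0,3],[0,0,0]],
    [0,[-1,0,3],[0,0,0]],
    [0,[-1,0,3],[0,0,0]],
    [0,[-1,0,3],[0,0,0]],
  ],
  squeeze=30,
)

```text
time_s: 27.25
tcp_pos: [0.615, -0.142, 0.0041]
eef_rot: [180.0, -0.0, -0.2]
contact_force: [-0.7, 0.4, 1.1]
gripper_width: 0.0617
gripper_force: 30.0
```

carry_out(
  deltas=[
    [0,[0,0,-45],[0,0,0]],
    [0,[0,0,-90],[0,0,0]],
    [0,[0,0,-130],[0,0,0]],
    [0,[-10,-45,-130],[0,0,0]],
    [0,[-10,-90,-130],[0,0,0]],
    [0,[-10,-135,-130],[0,0,0]],
    [0,[-10,-180,-130],[0,0,0]],
    [0,[-10,-225,-130],[0,0,0]],
    [0,[-10,-251,-130],[0,0,0]],
    [0,[-10,-251,-130],[0,0,0]],
    [0,[-10,-251,-100],[0,0,0]],
    [0,[-10,-251,-70],[0,0,0]],
  ],
)

```text
time_s: 28.45
tcp_pos: [0.6059, 0.1093, 0.0739]
eef_rot: [-179.9, -0.1, -0.1]
contact_force: [-0.0, 0.8, -2.6]
gripper_width: 0.0617
gripper_force: 30.0
```

carry_out(
  deltas=[
    [0,[0,0,10],[0,0,0]],
    [0,[0,0,16],[0,0,0]],
    [0,[0,0,17],[0,0,0]],
    [0,[0,0,17],[0,0,0]],
    [0,[0,0,17],[0,0,0]],
  ],
)

```text
time_s: 28.95
tcp_pos: [0.6065, 0.1092, 0.0583]
eef_rot: [-180.0, -0.1, -0.2]
contact_force: [-0.3, -0.3, -2.5]
gripper_width: 0.0622
gripper_force: 30.0
```

carry_out(
  deltas=[
    [0,[0,0,3],[0,0,0]],
    [0,[0,0,4],[0,0,0]],
    [0,[0,0,4],[0,0,0]],
    [0,[0,0,4],[0,0,0]],
    [0.85,[0,0,4],[0,0,0]],
    [0.85,[0,0,4],[0,0,0]],
    [0.85,[0,0,4],[0,0,0]],
    [0.85,[0,0,-10],[0,0,0]],
    [0.85,[0,0,-50],[0,0,0]],
    [1,[0,0,-100],[0,0,0]],
    [1,[0,0,-150],[0,0,0]],
    [1,[0,0,-190],[0,0,0]],
  ],
)

```text
time_s: 30.15
tcp_pos: [0.6061, 0.1089, 0.2516]
eef_rot: [-179.9, -0.2, -0.1]
contact_force: [1.2, -0.4, -1.5]
gripper_width: 0.0866
gripper_force: 0.0
```

carry_out(
  deltas=[
    [1,[-2,45,0],[0,0,0.13]],
    [1,[-4,90,0],[0,0,0.27]],
    [1,[-6,135,0],[0,0,0.4]],
    [1,[-8,180,0],[0,0,0.54]],
    [1,[-10,225,0],[0,0,0.67]],
    [1,[-12,270,0],[0,0,0.8]],
    [1,[-14,315,0],[0,0,0.94]],
    [1,[-16,360,0],[0,0,1.07]],
    [1,[-18,400,0],[0,0,1.21]],
    [1,[-18,428,0],[0,0,1.34]],
    [1,[-18,428,0],[0,0,1.47]],
    [1,[-18,428,0],[0,0,1.57]],
  ],
)

```text
time_s: 31.35
tcp_pos: [0.5859, -0.3204, 0.2477]
eef_rot: [180.0, -0.0, -90.5]
contact_force: [-0.2, 0.2, -0.1]
gripper_width: 0.0874
gripper_force: 0.0
```

```bash
python3 - <<'E'
from h import *
p,d,c=cap('wrist');W=pts(d,c);np.savez('wrist8.npz',p=p,W=W)
s=r.get_state();print(s['tcp_pos'],s['eef_rot'])
bearings(W)
p,d,c=cap('side');W=pts(d,c); print('side'); bearings(W)
p,d,c=cap('scene');W=pts(d,c); print('placed',rect(W,(.5,.7,-.02,.235,.062,.072)),'scr',rect(W,(.4,.6,-.6,-.35,.066,.08)))
E
```

```text
[ 0.58604598 -0.31984826  0.2478273 ] [-1.79993861e+02 -9.48745662e-03 -9.07783619e+01]
blob [393, 0, 13, 109, 396] [ 512.3 -444.1   44.2] 0.0162
blob [280, 165, 65, 65, 2777] [ 589.  -318.9   31. ] 0.017
blob [539, 168, 25, 29, 159] [ 358.6 -329.    16.4] 0.0092
blob [117, 227, 83, 66, 544] [ 744.8 -248.5   45.4] 0.0159
blob [373, 248, 35, 31, 373] [ 511.5 -250.3   17. ] 0.0188
blob [211, 308, 21, 33, 193] [ 687.1 -182.7   21.1] 0.0152
side
blob [287, 263, 22, 17, 292] [ 447.8 -146.8   33. ] 0.0156
blob [351, 300, 23, 21, 350] [ 588.1 -322.5   34.5] 0.0152
placed (np.int64(370), array([0.6085, 0.1109, 0.0662]), ((609.5009155273438, 60.98533630371094), (161.2727508544922, 176.2530975341797), 89.92717742919922)) scr (np.int64(84), array([ 0.4994, -0.4615,  0.0703]), ((497.91607666015625, -463.2354736328125), (25.34147834777832, 65.23817443847656), 5.235204219818115))
```

carry_out(
  deltas=[
    [1,[-1,-3,50],[0,0,0]],
    [1,[-1,-3,100],[0,0,0]],
    [1,[-1,-3,150],[0,0,0]],
    [1,[-1,-3,195],[0,0,0]],
    [1,[-1,-3,225],[0,0,0]],
    [1,[-1,-3,238],[0,0,0]],
    [1,[-1,-3,242],[0,0,0]],
    [1,[-1,-3,242],[0,0,0]],
    [1,[-1,-3,242],[0,0,0]],
  ],
)

```text
time_s: 32.4
tcp_pos: [0.591, -0.3183, 0.0072]
eef_rot: [-179.8, -0.1, -90.1]
contact_force: [-0.2, -0.3, 1.8]
gripper_width: 0.0875
gripper_force: 0.0
```

carry_out(
  deltas=[
    [1,[0,0,0],[0,0,0]],
    [0,[0,0,0],[0,0,0]],
    [0,[0,0,0],[0,0,0]],
    [0,[0,0,0],[0,0,0]],
    [0,[0,0,0],[0,0,0]],
    [0,[0,0,0],[0,0,0]],
    [0,[0,0,0],[0,0,0]],
  ],
  squeeze=30,
)

```text
time_s: 33.1
tcp_pos: [0.5895, -0.318, 0.0052]
eef_rot: [180.0, -0.0, -90.1]
contact_force: [-1.2, 0.4, 1.9]
gripper_width: 0.0616
gripper_force: 30.0
```

carry_out(
  deltas=[
    [0,[0,0,-45],[0,0,0]],
    [0,[0,0,-90],[0,0,0]],
    [0,[-20,0,-130],[0,0,0]],
    [0,[-65,-5,-130],[0,0,0]],
    [0,[-110,-10,-130],[0,0,0]],
    [0,[-155,-16,-130],[0,0,0]],
    [0,[-200,-16,-130],[0,0,0]],
    [0,[-245,-16,-130],[0,0,0]],
    [0,[-290,-16,-130],[0,0,0]],
    [0,[-330,-16,-130],[0,0,0]],
    [0,[-351,-16,-130],[0,0,0]],
    [0,[-351,-16,-130],[0,0,0]],
  ],
)

```text
time_s: 34.3
tcp_pos: [0.6059, 0.0359, 0.1345]
eef_rot: [180.0, 0.0, -89.9]
contact_force: [-0.2, -0.4, -3.0]
gripper_width: 0.0618
gripper_force: 30.0
```

carry_out(
  deltas=[
    [0,[0,0,0],[0,0,0]],
    [0,[0,0,35],[0,0,0]],
    [0,[0,0,60],[0,0,0]],
    [0,[0,0,72],[0,0,0]],
    [0,[0,0,77],[0,0,0]],
    [0,[0,0,77],[0,0,0]],
    [0,[0,0,77],[0,0,0]],
  ],
)

```text
time_s: 35.0
tcp_pos: [0.607, 0.0329, 0.0591]
eef_rot: [-179.9, 0.0, -90.1]
contact_force: [0.7, -0.5, -1.6]
gripper_width: 0.0616
gripper_force: 30.0
```

carry_out(
  deltas=[
    [0,[0,0,2.5],[0,0,0]],
    [0,[0,0,3],[0,0,0]],
    [0,[0,0,3],[0,0,0]],
    [0,[0,0,3],[0,0,0]],
    [0.85,[0,0,3],[0,0,0]],
    [0.85,[0,0,3],[0,0,0]],
    [0.85,[0,0,3],[0,0,0]],
    [0.85,[0,0,-10],[0,0,0]],
    [0.85,[0,0,-50],[0,0,0]],
    [1,[0,0,-100],[0,0,0]],
    [1,[0,0,-150],[0,0,0]],
    [1,[0,0,-190],[0,0,0]],
  ],
)

```text
time_s: 36.2
tcp_pos: [0.6066, 0.0329, 0.2528]
eef_rot: [-179.8, 0.0, -90.1]
contact_force: [1.9, -0.1, -0.1]
gripper_width: 0.0867
gripper_force: 0.0
```

carry_out(
  deltas=[
    [1,[30,30,0],[0,0,0]],
    [1,[60,60,0],[0,0,0]],
    [1,[90,90,0],[0,0,0]],
    [1,[120,120,0],[0,0,0]],
    [1,[150,145,0],[0,0,0]],
    [1,[175,158,0],[0,0,0]],
    [1,[175,158,0],[0,0,0]],
    [1,[175,158,0],[0,0,0]],
  ],
)

```text
time_s: 37.0
tcp_pos: [0.4477, -0.1422, 0.2493]
eef_rot: [-179.9, 0.0, -90.2]
contact_force: [0.3, 0.2, -1.0]
gripper_width: 0.0879
gripper_force: 0.0
```

```bash
python3 - <<'E'
from h import *
s=r.get_state();print(s['tcp_pos'],s['eef_rot'])
p,d,c=cap('wrist');W=pts(d,c)
bearings(W)
p,d,c=cap('side');W=pts(d,c); print('side'); bearings(W)
m=((W[...,2]>.061)&(W[...,2]<.072)&(W[...,0]>.51)&(W[...,0]<.7)&(W[...,1]>-.018)&(W[...,1]<.23)).astype(np.uint8)
n,l,s,_=cv2.connectedComponentsWithStats(m)
for i in range(1,n):
    if s[i,4]>40: print(s[i,4],cv2.minEnclosingCircle((W[l==i][:,:2]*1000).astype(np.float32)),np.median(W[l==i][:,2]))
E
```

```text
[ 0.44774608 -0.14218591  0.24928856] [-1.79886600e+02  1.95997945e-03 -9.01928912e+01]
blob [228, 56, 36, 41, 378] [ 511.  -249.6   16.7] 0.0192
blob [283, 164, 64, 65, 2763] [ 448.9 -141.7   31. ] 0.017
blob [112, 301, 44, 7, 274] [638.1 -30.2  22.1] 0.0156
blob [292, 379, 24, 10, 233] [462.1  69.5  13.8] 0.0122
blob [294, 401, 28, 14, 389] [457.9 102.7  17.2] 0.0121
side
blob [287, 263, 22, 17, 283] [ 450.1 -146.5   32.9] 0.0153
154 ((610.329345703125, 102.39073181152344), 34.02241134643555) 0.06587693893172875
174 ((607.6323852539062, 26.328147888183594), 34.308692932128906) 0.06522710582631475
```

carry_out(
  deltas=[
    [1,[0,-1,50],[0,0,0]],
    [1,[0,-1,100],[0,0,0]],
    [1,[0,-1,150],[0,0,0]],
    [1,[0,-1,195],[0,0,0]],
    [1,[0,-1,225],[0,0,0]],
    [1,[0,-1,239],[0,0,0]],
    [1,[0,-1,244],[0,0,0]],
    [1,[0,-1,244],[0,0,0]],
    [1,[0,-1,244],[0,0,0]],
    [1,[0,-1,244],[0,0,0]],
  ],
)

```text
time_s: 38.1
tcp_pos: [0.4498, -0.1414, 0.0051]
eef_rot: [-179.9, 0.0, -90.1]
contact_force: [0.5, 0.1, 0.5]
gripper_width: 0.0876
gripper_force: 0.0
```

carry_out(
  deltas=[
    [0,[0,0,0],[0,0,0]],
    [0,[0,0,0],[0,0,0]],
    [0,[0,0,0],[0,0,0]],
    [0,[0,0,0],[0,0,0]],
    [0,[0,0,0],[0,0,0]],
    [0,[0,0,0],[0,0,0]],
  ],
  squeeze=30,
)

```text
time_s: 38.7
tcp_pos: [0.449, -0.1417, 0.0043]
eef_rot: [-180.0, -0.0, -90.1]
contact_force: [-0.7, -0.0, 4.2]
gripper_width: 0.0614
gripper_force: 30.0
```

carry_out(
  deltas=[
    [0,[0,0,-45],[0,0,0]],
    [0,[0,0,-90],[0,0,0]],
    [0,[0,0,-130],[0,0,0]],
    [0,[-40,-20,-130],[0,0,0]],
    [0,[-80,-40,-130],[0,0,0]],
    [0,[-120,-60,-130],[0,0,0]],
    [0,[-160,-80,-130],[0,0,0]],
    [0,[-200,-100,-130],[0,0,0]],
    [0,[-240,-120,-130],[0,0,0]],
    [0,[-280,-140,-130],[0,0,0]],
    [0,[-315,-157,-130],[0,0,0]],
    [0,[-328,-157,-130],[0,0,0]],
  ],
)

```text
time_s: 39.9
tcp_pos: [0.6078, 0.1891, 0.1326]
eef_rot: [180.0, -0.0, -90.0]
contact_force: [-0.9, -0.2, -1.6]
gripper_width: 0.0613
gripper_force: 30.0
```

carry_out(
  deltas=[
    [0,[0,0,0],[0,0,0]],
    [0,[0,0,0],[0,0,0]],
    [0,[0,0,35],[0,0,0]],
    [0,[0,0,60],[0,0,0]],
    [0,[0,0,72],[0,0,0]],
    [0,[0,0,77],[0,0,0]],
    [0,[0,0,77],[0,0,0]],
    [0,[0,0,77],[0,0,0]],
  ],
)

```text
time_s: 40.7
tcp_pos: [0.6073, 0.1861, 0.0584]
eef_rot: [-179.9, 0.0, -90.1]
contact_force: [0.5, 0.8, -1.3]
gripper_width: 0.0614
gripper_force: 30.0
```

carry_out(
  deltas=[
    [0,[0,0,2.5],[0,0,0]],
    [0,[0,0,3.5],[0,0,0]],
    [0,[0,0,3.5],[0,0,0]],
    [0,[0,0,3.5],[0,0,0]],
    [0.85,[0,0,3.5],[0,0,0]],
    [0.85,[0,0,3.5],[0,0,0]],
    [0.85,[0,0,3.5],[0,0,0]],
    [0.85,[0,0,-10],[0,0,0]],
    [0.85,[0,0,-50],[0,0,0]],
    [1,[0,0,-100],[0,0,0]],
    [1,[0,0,-150],[0,0,0]],
    [1,[0,0,-190],[0,0,0]],
  ],
)

```text
time_s: 41.9
tcp_pos: [0.6069, 0.1859, 0.2517]
eef_rot: [-179.8, 0.1, -90.1]
contact_force: [0.8, 1.8, -0.3]
gripper_width: 0.0869
gripper_force: 0.0
```

carry_out(
  deltas=[
    [1,[50,0,-50],[0,0,0]],
    [1,[66,0,-100],[0,0,0]],
    [1,[66,0,-140],[0,0,0]],
    [1,[66,0,-140],[0,0,0]],
    [1,[66,0,-140],[0,0,0]],
  ],
)

```text
time_s: 42.4
tcp_pos: [0.6069, 0.1196, 0.391]
eef_rot: [-179.7, 0.1, -90.2]
contact_force: [-0.2, 0.5, -1.0]
gripper_width: 0.0884
gripper_force: 0.0
```

```bash
python3 - <<'E'
from h import *
s=r.get_state();print(s['tcp_pos'],s['eef_rot'])
p,d,c=cap('wrist');W=pts(d,c);np.savez('wrist9.npz',p=p,W=W)
m=((W[...,2]>.062)&(W[...,2]<.072)&(W[...,0]>.51)&(W[...,0]<.695)&(W[...,1]>-.018)&(W[...,1]<.232)).astype(np.uint8)
n,l,s,_=cv2.connectedComponentsWithStats(m)
for i in range(1,n):
    if s[i,4]>40: Q=W[l==i]; print(s[i,4],cv2.minEnclosingCircle((Q[:,:2]*1000).astype(np.float32)),np.percentile(Q[:,2],[5,50,95]))
m=(W[...,2]>.053)&(W[...,2]<.0605)&(W[...,0]>.51)&(W[...,0]<.695)&(W[...,1]>-.015)&(W[...,1]<.232); print('chiplike',m.sum())
print('bar',rect(W,(.53,.62,.26,.34,.082,.094)))
save('w9.png',ortho(p,c,.05,.4,.74,-.05,.37,1500))
p,d,c=cap('side'); bearings(pts(d,c)); p,d,c=cap('scene'); print(rect(pts(d,c),(.4,.6,-.6,-.35,.066,.08)))
E
```

```text
[0.60690097 0.11957629 0.39095139] [-1.79686217e+02  1.39781214e-01 -9.01555800e+01]
2152 ((606.1421508789062, 32.42160415649414), 30.85135269165039) [0.06528286 0.06692807 0.06847798]
1870 ((607.7077026367188, 109.50067901611328), 30.919921875) [0.06533033 0.06706729 0.06856839]
1657 ((606.367431640625, 186.17088317871094), 31.0145320892334) [0.06509992 0.06712153 0.06866197]
chiplike 161
bar (np.int64(476), array([0.5723, 0.2987, 0.0887]), ((572.0181884765625, 300.4331359863281), (14.563536643981934, 49.883155822753906), 89.4913558959961))
(np.int64(81), array([ 0.4986, -0.4639,  0.0703]), ((495.8273010253906, -462.5818786621094), (26.70699691772461, 71.54690551757812), 9.011953353881836))
```

View pics/w9.png

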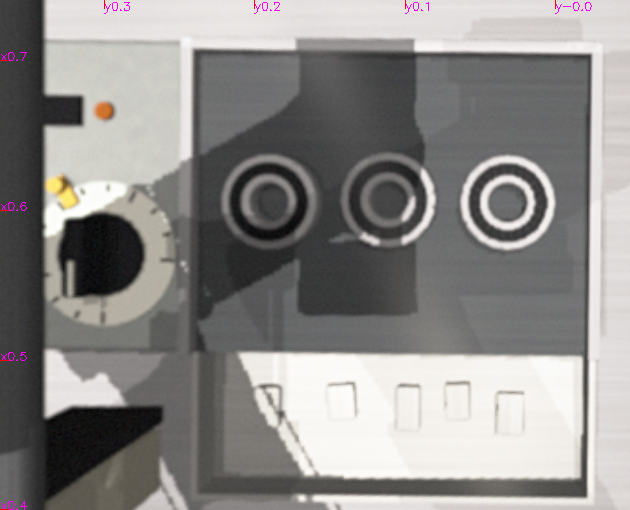

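All three bearings are flat at (270,202), (389,200) and (507,202), well inside the plate. All five chips are in the tray along row ~400. I'll do the dial setting now.

carry_out(
  deltas=[
    [0.6,[-45,10,0],[0,0,-0.14]],
    [0.6,[-90,20,0],[0,0,-0.28]],
    [0.6,[-135,30,0],[0,0,-0.42]],
    [0.6,[-181,35,0],[0,0,-0.56]],
    [0.6,[-181,35,40],[0,0,-0.7]],
    [0.6,[-181,35,80],[0,0,-0.84]],
    [0.6,[-181,35,120],[0,0,-0.98]],
    [0.6,[-181,35,160],[0,0,-1.12]],
    [0.6,[-181,35,200],[0,0,-1.26]],
    [0.6,[-181,35,240],[0,0,-1.4]],
    [0.6,[-181,35,251],[0,0,-1.54]],
    [0.6,[-181,35,251],[0,0,-1.574]],
  ],
)

```text
time_s: 43.75
tcp_pos: [0.5692, 0.2995, 0.1311]
eef_rot: [179.7, 0.4, 0.4]
contact_force: [0.4, 0.3, 0.4]
gripper_width: 0.0526
gripper_force: 0.0
```

carry_out(
  deltas=[
    [0.6,[0,0,0],[0,0,0]],
    [0.6,[0,0,0],[0,0,0]],
  ],
)

```text
time_s: 43.95
tcp_pos: [0.5713, 0.301, 0.1353]
eef_rot: [179.9, 0.1, 0.0]
contact_force: [-0.0, -0.2, 0.3]
gripper_width: 0.0526
gripper_force: 0.0
```

```bash
python3 - <<'E'
from h import *
s=r.get_state();print(s['tcp_pos'],s['eef_rot'])
p,d,c=cap('wrist');W=pts(d,c); print('bar',rect(W,(.53,.62,.26,.34,.082,.094)))
for W,p in ((W,p),(lambda D:(D['W'],D['p']))(np.load('wrist3.npz'))):
    hsv=cv2.cvtColor(p,cv2.COLOR_RGB2HSV); R0=np.hypot(W[...,0]-.5719,W[...,1]-.3006)
    m=(R0<.06)&(R0>.032)&(W[...,2]>.048)&(W[...,2]<.07)&(hsv[...,0]>12)&(hsv[...,0]<28)&(hsv[...,1]>110)
    Q=W[m]; rr=R0[m]; a=np.degrees(np.arctan2(Q[:,1]-.3006,-(Q[:,0]-.5719)))
    print(m.sum(),np.median(a),[(np.round(k,3),np.round(a[(rr>k)&(rr<k+.004)].mean(),2),np.round(Q[(rr>k)&(rr<k+.004),2].mean(),4),((rr>k)&(rr<k+.004)).sum()) for k in np.arange(.034,.056,.004)])
E
```

```text
[0.57129339 0.30099918 0.1352732 ] [1.79940102e+02 5.88536160e-02 8.32154023e-03]
bar (np.int64(2356), array([0.5741, 0.3005, 0.0886]), ((572.0932006835938, 300.4944763183594), (13.845077514648438, 49.543521881103516), 89.54300689697266))
625 150.02597265778093 [(np.float64(0.034), np.float64(149.97), np.float64(0.0547), np.int64(8)), (np.float64(0.038), np.float64(149.69), np.float64(0.0548), np.int64(108)), (np.float64(0.042), np.float64(149.57), np.float64(0.0548), np.int64(111)), (np.float64(0.046), np.float64(150.13), np.float64(0.0571), np.int64(103)), (np.float64(0.05), np.float64(149.93), np.float64(0.0603), np.int64(137)), (np.float64(0.054), np.float64(150.02), np.float64(0.0588), np.int64(139))]
289 149.64646112343777 [(np.float64(0.034), np.float64(149.79), np.float64(0.0544), np.int64(9)), (np.float64(0.038), np.float64(149.18), np.float64(0.0548), np.int64(51)), (np.float64(0.042), np.float64(149.46), np.float64(0.0545), np.int64(52)), (np.float64(0.046), np.float64(149.59), np.float64(0.0568), np.int64(54)), (np.float64(0.05), np.float64(149.54), np.float64(0.0602), np.int64(59)), (np.float64(0.054), np.float64(149.72), np.float64(0.0589), np.int64(61))]
```

carry_out(
  deltas=[
    [0.6,[0.8,0.5,40],[0,0,0.006]],
    [0.6,[0.8,0.5,73],[0,0,0.006]],
    [0.6,[0.8,0.5,73],[0,0,0.006]],
    [0.6,[0.8,0.5,73],[0,0,0.006]],
    [0,[0.8,0.5,73],[0,0,0.006]],
    [0,[0.8,0.5,73],[0,0,0.006]],
    [0,[0.8,0.5,73],[0,0,0.006]],
    [0,[0.8,0.5,73],[0,0,0.006]],
    [0,[0.8,0.5,73],[0,0,0.006]],
    [0,[0.8,0.5,73],[0,0,0.006]],
  ],
  squeeze=30,
)

```text
time_s: 45.0
tcp_pos: [0.5726, 0.3008, 0.0633]
eef_rot: [-180.0, -0.0, -0.3]
contact_force: [-0.3, 0.8, 2.5]
gripper_width: 0.0138
gripper_force: 30.0
```

carry_out(
  deltas=[
    [0,[0,0,0],[0,0,0.13]],
    [0,[0,0,0],[0,0,0.26]],
    [0,[0,0,0],[0,0,0.39]],
    [0,[0,0,0],[0,0,0.52]],
    [0,[0,0,0],[0,0,0.65]],
    [0,[0,0,0],[0,0,0.78]],
    [0,[0,0,0],[0,0,0.91]],
    [0,[0,0,0],[0,0,1.04]],
    [0,[0,0,0],[0,0,1.17]],
    [0,[0,0,0],[0,0,1.3]],
    [0,[0,0,0],[0,0,1.43]],
    [0,[0,0,0],[0,0,1.56]],
  ],
)

```text
time_s: 46.2
tcp_pos: [0.5723, 0.3006, 0.0633]
eef_rot: [180.0, -0.0, -89.9]
contact_force: [-2.0, -0.5, 3.3]
gripper_width: 0.0138
gripper_force: 30.0
```

carry_out(
  deltas=[
    [0,[0,0,0],[0,0,0.13]],
    [0,[0,0,0],[0,0,0.26]],
    [0,[0,0,0],[0,0,0.39]],
    [0,[0,0,0],[0,0,0.52]],
    [0,[0,0,0],[0,0,0.65]],
    [0,[0,0,0],[0,0,0.78]],
    [0,[0,0,0],[0,0,0.9]],
    [0,[0,0,0],[0,0,1.0]],
    [0,[0,0,0],[0,0,1.045]],
    [0,[0,0,0],[0,0,1.045]],
    [0,[0,0,0],[0,0,1.045]],
  ],
)

```text
time_s: 47.3
tcp_pos: [0.5721, 0.3007, 0.0633]
eef_rot: [180.0, -0.0, -149.4]
contact_force: [-4.9, 0.9, 5.8]
gripper_width: 0.0142
gripper_force: 30.0
```

carry_out(
  deltas=[
    [0.6,[0,0,0],[0,0,0]],
    [0.6,[0,0,0],[0,0,0]],
    [0.6,[0,0,0],[0,0,0]],
    [0.6,[0,0,-30],[0,0,0]],
    [0.6,[0,0,-80],[0,0,0]],
    [0.6,[0,0,-110],[0,0,0]],
    [0.6,[0,0,-110],[0,0,0]],
    [0.6,[0,0,-110],[0,0,0]],
  ],
)

```text
time_s: 48.1
tcp_pos: [0.5728, 0.3007, 0.1738]
eef_rot: [180.0, 0.1, -149.5]
contact_force: [-0.2, 0.2, -1.6]
gripper_width: 0.0526
gripper_force: 0.0
```

```bash
python3 - <<'E'
from h import *
p,d,c=cap('wrist');W=pts(d,c)
n,_,R1=rect(W,(.53,.62,.26,.34,.082,.094)); print('bar',n,R1)
(x0,y0)=np.array(R1[0])/1000
hsv=cv2.cvtColor(p,cv2.COLOR_RGB2HSV); R0=np.hypot(W[...,0]-x0,W[...,1]-y0)
m=(R0<.06)&(R0>.034)&(W[...,2]>.048)&(W[...,2]<.07)&(hsv[...,0]>12)&(hsv[...,0]<28)&(hsv[...,1]>110)
Q=W[m]; rr=R0[m]; a=np.degrees(np.arctan2(Q[:,1]-y0,-(Q[:,0]-x0))); print('clip',m.sum(),np.median(a),a[rr<.045].mean())
save('d10.png',ortho(p,c,.057,.5,.66,.23,.37,4000))
E
```

```text
bar 1767 ((571.5408935546875, 300.2119140625), (49.478763580322266, 13.915236473083496), 30.284128189086914)
clip 337 148.72609848234424 148.73043509067182
```

View pics/d10.png

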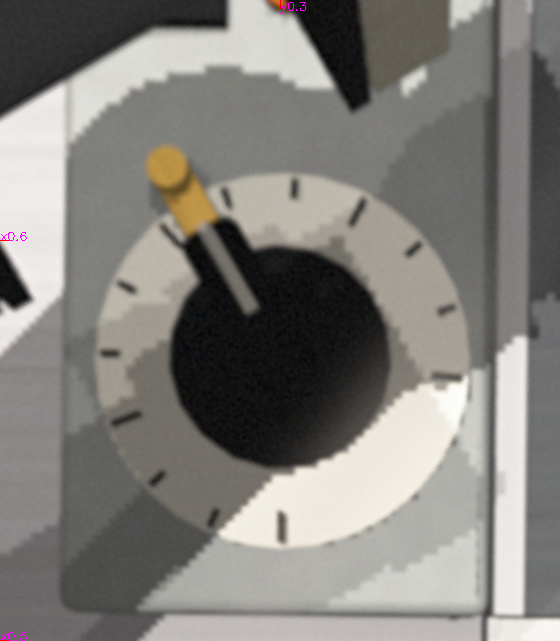

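The pointer meets the clip at (208,225); the two angles agree within about 1°. I'll withdraw and run a last check.

carry_out(
  deltas=[
    [0.6,[0,0,-50],[0,0,0]],
    [0.6,[0,0,-100],[0,0,0]],
    [0.6,[0,0,-150],[0,0,0]],
    [0.6,[0,0,-150],[0,0,0]],
    [0.6,[0,0,-150],[0,0,0]],
  ],
)

```text
time_s: 48.65
tcp_pos: [0.5726, 0.3008, 0.3229]
eef_rot: [180.0, 0.0, -149.5]
contact_force: [0.4, -0.6, -1.3]
gripper_width: 0.0526
gripper_force: 0.0
```

```bash
python3 - <<'E'
from h import *
p,d,c=cap('side');W=pts(d,c); save('side11.png',p)
bearings(W); print('scr',rect(W,(.4,.6,-.6,-.35,.066,.08)),rect(W,(.4,.6,-.6,-.35,.02,.032)))
E
```

```text
scr (np.int64(188), array([ 0.4977, -0.4717,  0.07  ]), ((497.9360046386719, -470.0466003417969), (22.421875, 59.75945281982422), 7.1622490882873535)) (np.int64(396), array([ 0.4921, -0.4982,  0.0249]), ((496.867431640625, -470.11566162109375), (37.44868087768555, 134.8375701904297), 8.661491394042969))
```

View pics/side11.png

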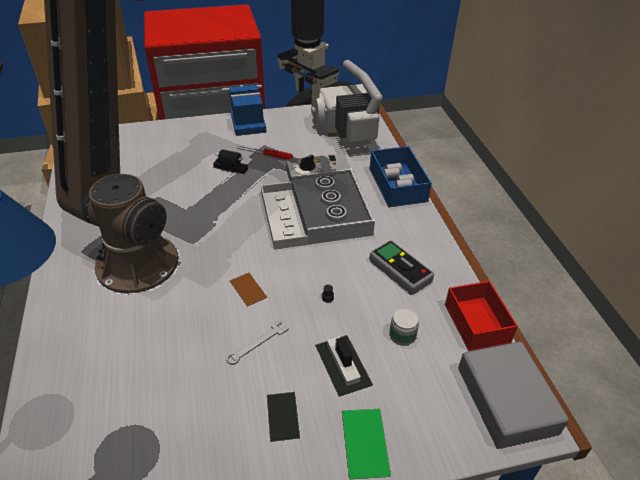

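The side view shows the three bearings on the plate at (325,181), (330,196) and (336,211). The chips are in the tray at about (284,210), the scraper is on its mat at (343,365), and no other bearings are left on the bench.

```bash
python3 -c "
from plant import r
print(r.close_job())"
```

```text
the job is handed in; nothing more can be done
None
```

The job is done and handed in: the dial was turned off first, all five chips are in the tray, the scraper is back on its mat, all three bearings lie flat on the plate, and the dial was then set to the clip within about 1°.

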